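# Power down the coil bank and unload the sample tube

## Task

Shut down the levitation rig: switch off the four red toggles of the coil bank in one finger drag along the row, without drawing the finger away until all four are off, and leave the green toggle on. Only when the coils are off, put the blue catch tray in front of the sample tube and tip the tube over so that the sample slides out into the tray, without its ever touching the bench. Leave the tray standing flat on the bench with the sample in it, and do not shift or knock over the other things.

Things in the scene. Friction and masses are not known exactly. Their poses are not given: they have to be found in the camera images.
- bank: Fixed grey switch box, top at z 45, 90 mm deep (x -30 to +60), 270 mm long (y -135 to +135). Origin on the bench under the row of toggles; x points away from the robot's side (the row is open towards -x), y runs along the row, z up. Toggles at x 0, hinged at z 45: red at y -104, -54, -4, +46, green at y +104. They move along y only.
- pipe (a point): Middle of a fixed copper pipe over the row (bank x +22, z 180), 22 mm thick, 320 mm long along bank y, on 12 mm posts at bank x +50, y +-122 (elbows forward at z 180). It leaves no room for a gripper held vertically over the row; one leaning back towards bank -x by about 35 degrees from vertical fits in front of it.
- green (a joint): Green toggle, built like the red ones. 0 = on, leaning 15 degrees towards bank -y; it must stay on.
- red1 (a joint): First red toggle (bank y -104), rad: 0 = on, leaning 15 degrees towards bank -y; 1.134 = off, leaning 50 degrees towards +y (green one's side). Steel stem with a round cross-bar on its end, 8 mm thick, 26 mm wide (bank x +-13), 36 mm from the hinge: top at bank z 80 on, 81 upright, 70 off. It moves lightly (under 1 N) and falls to the nearer end once past upright.
- red2 (a joint): Second red toggle (bank y -54), same values. A closed fingertip drawn along bank +y over x 0 with its lowest point at about z 75 flips each toggle and passes over those already off.
- red3 (a joint): Third red toggle (bank y -4), same values.
- red4 (a joint): Fourth red toggle (bank y +46), same values. The green one's cross-bar starts about 45 mm beyond this one's hinge.
- stand: Fixed aluminium fork stand of the sample tube. Origin on the bench under the hinge; base plate x -30 to +70, y +-50, 12 mm thick. Two cheeks (y +-26 to +-34, x +-12, up to z 131) carry the tube on a hinge along y at x 0, z 125. x points away from the robot's side; the tube tips towards -x.
- tube (a joint): Tilt of the square white tube, rad: 0 = upright; grows as the mouth tips towards stand -x; stop at 2.4 (mouth 47 degrees below level). Stiff hinge (about 2 N near the mouth), stays where left. Push its +x face near the mouth towards -x, then down, to about 2.3, not hard on the stop. The sample slides out at about 2.0 to 2.3; a tray whose middle lies about 100 mm in front of the hinge (stand -x) catches it.
- tube_mouth (a point): Centre of the tube's mouth, 95 mm from the hinge, z 220 when upright; its z axis points out of the tube. Tube 42 mm square outside, 34 mm inside, reaching from 45 mm below the hinge to the mouth. At the stop the lowest edge of the mouth is about 40 mm above the bench.
- sample_mid (a point): Centre of the sample: black cylinder with a steel band, 26 mm across, 30 mm long, about 60 g; at the start it stands at the bottom of the tube, 121 mm below the mouth. Its z axis is the cylinder's axis.
- tray_floor (a point): Centre of the inner floor of the loose blue catch tray (4 mm above its underside). Tray 110 mm (its x) by 84 mm (y), walls 28 mm high and 4 mm thick, about 160 g.
- tray_handle (a point): Centre of the tray's black tab handle: an upright tab 12 mm thick (tray x), 34 mm wide (tray y), top 60 mm above the tray's underside, on the middle of the tray's -x wall, 55 mm from its middle. This point is 46 mm above the underside; the tab is free above 28 mm.
- steel_disc: Bystander: solid polished steel disc, 60 mm across, 26 mm high. Origin at the centre of its underside.
- jar: Bystander: closed glass jar with a black cap, 46 mm across, 85 mm high. Origin at the centre of its underside.
- steel_slug: Bystander: solid steel cylinder, 42 mm across, 58 mm high. Origin at the centre of its underside.
- steel_ring: Bystander: flat steel ring, 72 mm outside, 52 mm inside, 10 mm high. Origin at the centre of its underside.
- brown_block: Bystander: brown wooden block, 50 x 70 x 40 mm high. Origin at the centre of its underside.
- beaker: Bystander: open glass beaker, 60 mm across, 80 mm high. Origin at the centre of its underside.
- black_puck: Bystander: matt black disc, 48 mm across, 22 mm high. Origin at the centre of its underside.
- sample: The sample itself; origin at the centre of its lower end face, 15 mm from its middle.
- tray: The catch tray itself; origin under the middle of its underside.
Things that resemble listed ones, but are neither listed nor needed, are in the scene too. Of the things that look like the tray, take the one that is farthest to the robot's left at the start. Leave any yellow look-alike of the stand alone.

How it is judged:
By the outcome, as a careful person would: the job done as asked, in the order asked, and still so for the second after the job is handed in, with the robot touching nothing.
It also fails if it takes over 72 s, if anything falls off the work surface, if the arm or the gripper's body presses on something with over 40 N, if the wrist force passes 120 N, or if a joint passes its speed limit or range.

## Robot

A 6-joint arm with a two-finger parallel gripper is mounted at the origin on the work surface. World frame = base frame: x ahead of the robot, y to its left, z up, the work surface at z = 0. Lengths are in m, angles in degrees, forces in N, time in s.
With the tool pointing down it reaches from about 0.4 to 0.825 m from the base axis. Payload 7 kg.
Tool frame: the origin (TCP) lies midway between the tips of the shut fingers; the grasp point (between the pads) lies 19 mm behind it (ctrl.hold_point_z is the distance from the TCP to the grasp point, in m); z points along the fingers, x is the direction in which the jaws open and shut, and the axes are right-handed (so a half turn about z gives the same grasp; the last joint's range is limited). The gripper opens to 88 mm and grips with 3 to 60 N. Pads are 19 mm wide; open, the fingers measure 130 mm over their backs; the gripper's body (78 mm by 193 mm) begins 47 mm behind the grasp point.
Start: joints at [-46.92, 20.546, 0.682, 0, -70.136, -16.507], TCP at [0.302, -0.604, 0.227] pointing down, gripper open.
Joint ranges: [-176.03, 176.03], [-82.01, 121.73], [-58.28, 71.71], [-173.87, 95.51], [-174.79, -0.11], [-173.66, 173.66]. Speed limits (degrees/s): [136.94, 136.94, 172.46, 180, 180, 180].

## Interface

Orientations are given as [roll, pitch, yaw] about the fixed x, y, z axes, in that order (R = Rz(yaw) Ry(pitch) Rx(roll)).
In Python, from plant import ctrl gives the robot as it stands.
- The arm moves only by the tool apply_moves, never from a script. Its argument "motion" is a list of rows, each a list of 2 entries, a list of its own where there are three numbers: the shift along the world's x, y, z in cm, then the turn about the world's z in degrees. In form: [[[tx, ty, tz], roll], ...]. A call has 1 to 10 rows; each row is the pose to reach, as a shift and turn from the pose commanded when the call began; what a row does not reach only later rows make up. A row lasts 1/10 s, in which the tool goes at most 50 mm and 8.59 degrees, less where a joint would pass 70% of its speed; a pose out of reach is approached as far as the arm can. A call with a gripper value outside its range is refused whole. "hand" is the finger opening in cm, from 0 to 8.76, set as the call begins (left out, the last holds). The fingers move at their own pace and stop on an object; the grip force is fixed at half the most. Time passes only in rows, so rows that repeat a pose let the fingers close. It gives the time, the measured TCP pose, the force and the opening at its end, in the units of the state.
- ctrl.get_obs(): the state, without advancing time (a new reading comes with each control period).
- ctrl.snapshot(name): name is "scene" or "top"; returns (picture, depth): 400x640x3 uint8, blue, green, red; 400x640 float32, m along the optical axis (not along the pixel's ray), 0 where there is no reading.
- ctrl.camera_model(name): a dict with "fx", "fy", "cx", "cy" (pixels), "cam_to_world" (4x4, takes a point from camera to world coordinates). Camera axes: x right, y down, z forward; pixel columns grow to the right and rows downward; lengths in m; the calibration is good to about 2 mm. A picture is of the moment at which its call begins. camera_model takes no time and is no camera call.
- ctrl.close_job(): hands the job in, once; it reports no verdict.
The state is a dict: "clock": time; "joint_pos": joint angles; "qvel": joint speeds; "tau": joint torques, N m; "tool_pos": TCP position; "orientation": TCP orientation; "force": force on the tool from outside, world axes, zero at the start; "moment": the same for the moment, N m; "opening": finger opening in m.
Only numpy, scipy, OpenCV 4.12 (cv2) and the standard library are available. Lean on these libraries where they do the work, as an engineer would, in place of code of your own. Each camera call takes 0.05 s, during which the arm holds its last target.

## Working session

There is one attempt and no reset: what is moved stays moved. The work goes in short steps, Python scripts to look and compute and a tool call to move; the robot and the scene stay as the last step left them, time stands still between calls to the robot, and variables do not carry over. Pictures are saved under pics/ and viewed, and the job is handed in when it is done.

Besides the shell and the picture viewer there is one more tool, called after ">>>" by a JSON object that holds its "api" and its "payload", one argument or row to a line. apply_moves: Moves the arm, as the interface text tells. Its arguments: {"type":"object","properties":{"motion":{"type":"array"},"hand":{"type":"number"}},"required":["motion"]}

```bash
ls; mkdir -p pics; cat > h.py <<'E'
import numpy as np, cv2
from plant import ctrl
def snap(n,tag):
    p,d=ctrl.snapshot(n); cv2.imwrite(f'pics/{tag}.png',p); np.savez(f'pics/{tag}.npz',p=p,d=d); return p,d
def ray(n,u,v,z):
    m=ctrl.camera_model(n);T=np.array(m['cam_to_world'])
    d=T[:3,:3]@np.array([(u-m['cx'])/m['fx'],(v-m['cy'])/m['fy'],1]);o=T[:3,3]
    return o+d*(z-o[2])/d[2]
def pts(n,d):
    m=ctrl.camera_model(n);T=np.array(m['cam_to_world'])
    v,u=np.mgrid[:400,:640]
    P=np.stack([(u-m['cx'])/m['fx']*d,(v-m['cy'])/m['fy']*d,d],-1)
    return P@T[:3,:3].T+T[:3,3]
E
python3 - <<'E'
from h import *
print(ctrl.get_obs())
for n in('scene','top'):
    snap(n,n+'0'); m=ctrl.camera_model(n); print(m)
E
```

```text
pics
{'clock': 0.0, 'joint_pos': array([-4.69191918e+01,  2.05902636e+01,  6.34453345e-01, -2.10819762e-02,
       -7.01354149e+01, -1.65051790e+01]), 'qvel': array([ 0.02572714, -0.02045811, -0.03614306, -0.02472163, -0.0604241 ,
       -0.11858088]), 'tau': array([ 7.45779507e-04, -5.82715845e+01,  2.93058068e+01,  6.99703261e+00,
        6.98031407e-03, -1.52005596e-04]), 'tool_pos': array([ 0.30172828, -0.60326679,  0.22563804]), 'orientation': array([-1.79993082e+02, -9.30971834e-02,  1.16568444e+02]), 'force': array([0.01864509, 0.30321986, 0.20171832]), 'moment': array([ 0.03634603,  0.02431762, -0.01044713]), 'opening': 0.08774599592415727}
{'fx': 424.51513138049944, 'fy': 424.51513138049944, 'cx': 324.1966876992793, 'cy': 203.86664573302082, 'cam_to_world': array([[-0.33991837,  0.67025901, -0.65970324,  1.3390762 ],
       [ 0.94043027,  0.24733336, -0.23327476,  0.33527582],
       [ 0.00681211, -0.69969927, -0.71440501,  1.0353294 ],
       [ 0.        ,  0.        ,  0.        ,  1.        ]])}
{'fx': 373.0102939869798, 'fy': 373.0102939869798, 'cx': 317.941823631992, 'cy': 204.2876160032132, 'cam_to_world': array([[-0.01358624, -0.99570734,  0.09155489,  0.39758648],
       [-0.99983757,  0.01244375, -0.01303813,  0.06177105],
       [ 0.01184287, -0.09171716, -0.99571467,  1.21218721],
       [ 0.        ,  0.        ,  0.        ,  1.        ]])}
```

View pics/scene0.png

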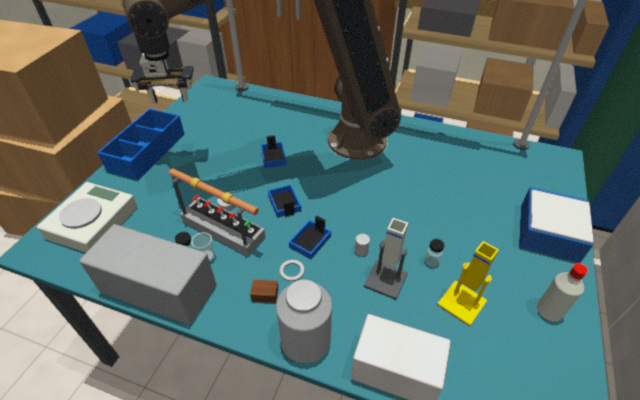

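View pics/top0.png

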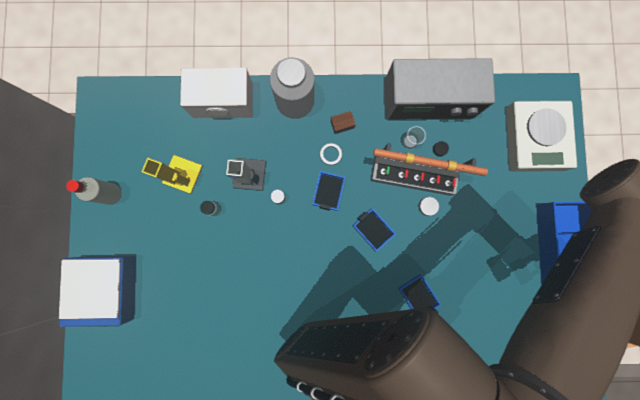

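```bash
python3 - <<'E'
import cv2
p=cv2.imread('pics/top0.png'); cv2.imwrite('pics/z1.png',cv2.resize(p[110:260,130:330],None,fx=4,fy=4,interpolation=cv2.INTER_CUBIC))
cv2.imwrite('pics/z2.png',cv2.resize(p[110:260,310:510],None,fx=4,fy=4,interpolation=cv2.INTER_CUBIC))
p=cv2.imread('pics/scene0.png'); cv2.imwrite('pics/z3.png',cv2.resize(p[130:330,155:355],None,fx=3,fy=3,interpolation=cv2.INTER_CUBIC))
cv2.imwrite('pics/z4.png',cv2.resize(p[0:110,90:240],None,fx=5,fy=5,interpolation=cv2.INTER_CUBIC))
E
```

```text
(no output)
```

View pics/z1.png

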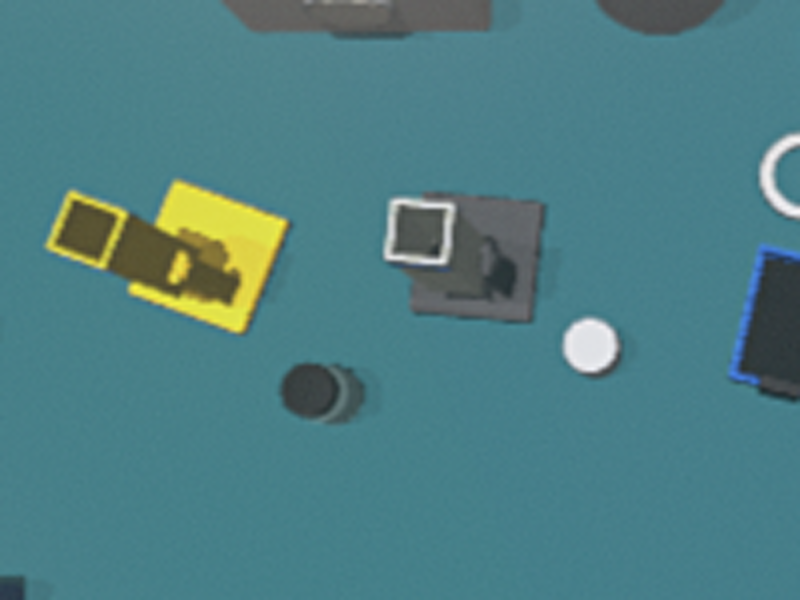

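View pics/z2.png

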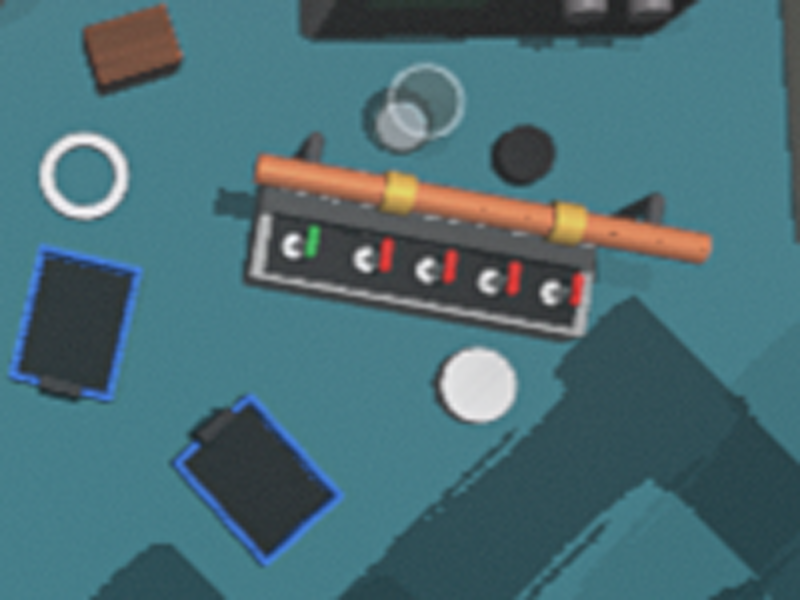

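View pics/z3.png

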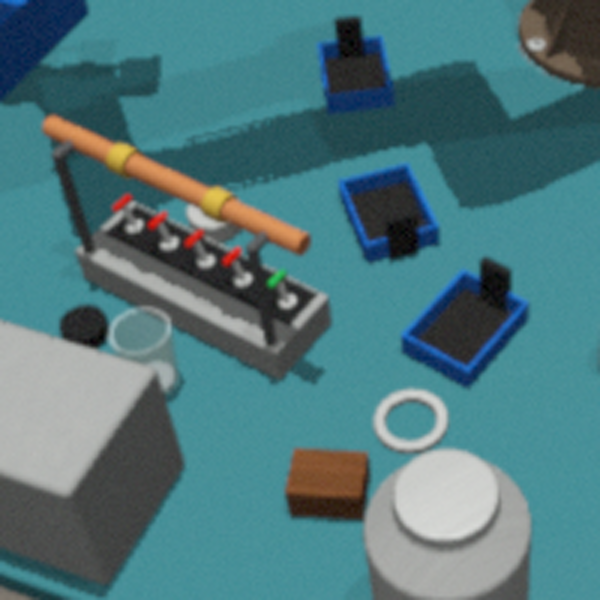

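View pics/z4.png

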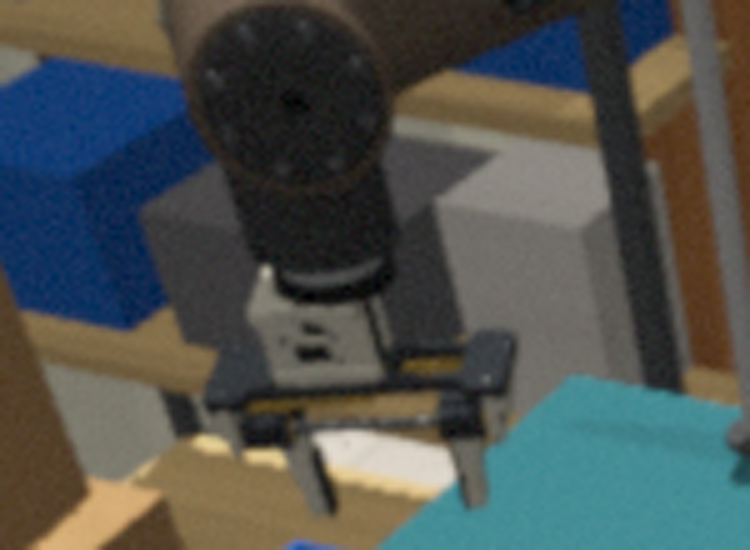

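```bash
cat > m1.py <<'E'
from h import *
p=np.load('pics/top0.npz')['p'];d=np.load('pics/top0.npz')['d']
ps=np.load('pics/scene0.npz')['p'];ds=np.load('pics/scene0.npz')['d']
hsv=cv2.cvtColor(p,cv2.COLOR_BGR2HSV);hs=cv2.cvtColor(ps,cv2.COLOR_BGR2HSV)
def comps(m,n,z,amin=8,box=None):
    if box: 
        k=np.zeros_like(m);x0,y0,x1,y1=box;k[y0:y1,x0:x1]=1;m=m&k
    c,l,s,ce=cv2.connectedComponentsWithStats(m.astype(np.uint8))
    out=[]
    for i in range(1,c):
        if s[i,4]>=amin: 
            r=ray(n,*ce[i],z);out.append(r[:2]);print(n,ce[i].round(1),s[i,4],r.round(4))
    return out
red=((hsv[...,0]<6)|(hsv[...,0]>174))&(hsv[...,1]>170)&(hsv[...,2]>100)
print('red top');comps(red,'top',.079,box=(375,150,470,200))
g=(abs(hsv[...,0].astype(int)-62)<15)&(hsv[...,1]>120)&(hsv[...,2]>100)
print('green');comps(g,'top',.079,box=(375,150,470,200))
red=((hs[...,0]<6)|(hs[...,0]>174))&(hs[...,1]>170)&(hs[...,2]>100)
print('red scene');comps(red,'scene',.078,box=(175,180,280,260))
g=(abs(hs[...,0].astype(int)-62)<15)&(hs[...,1]>120)&(hs[...,2]>80)
comps(g,'scene',.078,box=(175,180,280,260))
# pipe
pm=(abs(hsv[...,0].astype(int)-9)<5)&(hsv[...,1]>100)&(hsv[...,2]>120)
k=np.zeros_like(pm);k[140:190,360:500]=1;pm&=k
P=pts('top',d);q=P[pm&(d>0)];print('pipe z',np.percentile(q[:,2],[5,50,95]))
v,u=np.nonzero(pm); rect=cv2.minAreaRect(np.c_[u,v].astype(np.float32));b=cv2.boxPoints(rect);print(b)
for c in b: print(ray('top',*c,.18).round(4))
# tray floor blue
bl=(abs(hsv[...,0].astype(int)-110)<10)&(hsv[...,1]>150)&(hsv[...,2]>120)
k=np.zeros_like(bl);k[165:220,300:350]=1;bl&=k
v,u=np.nonzero(bl);rect=cv2.minAreaRect(np.c_[u,v].astype(np.float32));b=cv2.boxPoints(rect)
print('tray',rect)
for c in b: print(ray('top',*c,.028).round(4))
c=np.mean([ray('top',*c,.028) for c in b],0);print(c)
# tube mouth: white
w=(hsv[...,1]<40)&(hsv[...,2]>170);k=np.zeros_like(w);k[155:180,220:247]=1;w&=k
v,u=np.nonzero(w);rect=cv2.minAreaRect(np.c_[u,v].astype(np.float32));b=cv2.boxPoints(rect)
print('mouth',rect, 'z',np.median(P[w&(d>0)][:,2]))
R=[ray('top',*c,.22) for c in b]
for c in R:print(c.round(4))
print(np.mean(R,0))
E
python3 m1.py
```

```text
red top
top [406.  173.1] 14 [ 0.5948 -0.2259  0.079 ]
top [422.  175.9] 15 [ 0.5855 -0.2751  0.079 ]
top [438.1 179. ] 14 [ 0.5754 -0.3244  0.079 ]
top [453.5 182.2] 11 [ 0.565  -0.3718  0.079 ]
green
top [387.6 169.8] 22 [ 0.6058 -0.1693  0.079 ]
red scene
scene [195.  197.3] 10 [ 0.5704 -0.3747  0.078 ]
scene [206.1 203.7] 15 [ 0.583  -0.3265  0.078 ]
scene [218.8 209.4] 18 [ 0.5914 -0.2766  0.078 ]
scene [231.3 215.6] 17 [ 0.6013 -0.2274  0.078 ]
scene [246.5 222.6] 23 [ 0.6109 -0.1706  0.078 ]
pipe z [0.18392809 0.18879867 0.19261632]
[[373.2643  155.09872]
 [374.54837 147.94458]
 [486.87833 168.10635]
 [485.59427 175.2605 ]]
[ 0.6297 -0.1096  0.18  ]
[ 0.6502 -0.1137  0.18  ]
[ 0.589  -0.4294  0.18  ]
[ 0.5686 -0.4247  0.18  ]
tray ((328.43560791015625, 190.2703857421875), (27.0069522857666, 34.78940200805664), 13.392498016357422)
[0.5075 0.0675 0.028 ]
[0.6164 0.0403 0.028 ]
[ 0.5951 -0.0438  0.028 ]
[ 0.4864 -0.0159  0.028 ]
[0.55133827 0.0120232  0.028     ]
mouth ((234.3353729248047, 167.48171997070312), (16.012571334838867, 15.23955249786377), 6.340191841125488) z 0.2187731029403076
[0.5731 0.2956 0.22  ]
[0.6143 0.2915 0.22  ]
[0.609  0.2487 0.22  ]
[0.5678 0.253  0.22  ]
[0.59103395 0.27221201 0.22      ]
```

>>> {"api": "apply_moves", "payload": {
  "motion": [
    [[0, 0, 5], 0],
    [[0, 0, 10], -4],
    [[3, 3, 15], -12],
    [[6, 6, 20], -20],
    [[9, 10, 24], -28],
    [[12, 14, 26], -35],
    [[15, 18, 26], -37.7],
    [[18, 22, 26], -37.7],
    [[21, 26, 26], -37.7],
    [[24, 29, 26], -37.7]
  ],
  "hand": 0
}}

```text
clock: 1.1
tool_pos: [0.5199, -0.3379, 0.4862]
orientation: [179.9, -0.0, 78.9]
force: [0.4, -0.3, -0.3]
opening: 0.0132
```

>>> {"api": "apply_moves", "payload": {
  "motion": [
    [[5, -1, 0], 0],
    [[10, -2, 0], 0],
    [[15, -3, 0], 0],
    [[20, -4, 0], 0],
    [[25, -5, 0], 0],
    [[30, -6, 0], 0],
    [[35, -7, 0], 0],
    [[40, -8, 0], 0],
    [[45, -9, 0], 0],
    [[50, -10, 0], 0]
  ]
}}

```text
clock: 2.1
tool_pos: [0.8267, -0.3758, 0.4138]
orientation: [177.5, 0.8, 78.8]
force: [-0.4, -0.2, -0.0]
opening: 0.0007
```

```bash
python3 -c "
from h import *
o=ctrl.get_obs();print(o['clock'],o['joint_pos'].round(2),o['tool_pos'],o['orientation'],o['opening'])"
```

```text
2.1 [ -11.91   47.93   71.71    0.86 -111.24  -88.9 ] [ 0.8266844  -0.37580514  0.41377371] [177.47103604   0.83384644  78.83960457] 0.0006782411544467037
```

>>> {"api": "apply_moves", "payload": {
  "motion": [
    [[0, 0, 0], 0],
    [[5, -1, 0], 0],
    [[10, -2, 0], 0],
    [[15, -3, 0], 0],
    [[20, -4, 0], 0]
  ]
}}

```text
clock: 2.6
tool_pos: [0.8847, -0.3696, 0.3586]
orientation: [175.3, 1.6, 78.8]
force: [0.1, -0.7, -0.7]
opening: 0.0007
```

```bash
cat >o.py <<'E'
from h import *
from scipy.spatial.transform import Rotation as R
o=ctrl.get_obs();r=R.from_euler('xyz',o['orientation'],degrees=True).as_matrix()
print(o['clock'],o['joint_pos'].round(2),o['tool_pos'].round(4),o['orientation'].round(2),o['opening'].round(4),o['force'].round(1))
z=r[:,2];print('tool z',z.round(3),'tilt',np.degrees(np.arccos(-z[2])).round(2),'dir',np.degrees(np.arctan2(z[1],z[0])).round(1),'tool x',r[:,0].round(3))
E
python3 o.py
```

```text
Traceback (most recent call last):
  File "o.py", line 4, in <module>
    print(o['clock'],o['joint_pos'].round(2),o['tool_pos'].round(4),o['orientation'].round(2),o['opening'].round(4),o['force'].round(1))
                                                                                              ^^^^^^^^^^^^^^^^^^
AttributeError: 'float' object has no attribute 'round'
```

```bash
sed -i "s/o\['opening'\].round(4)/round(o['opening'],4)/" o.py; python3 o.py
```

```text
2.6 [ -10.48   51.72   71.69    1.71 -105.24  -90.13] [ 0.8847 -0.3696  0.3586] [175.26   1.59  78.81] 0.0007 [ 0.1 -0.7 -0.7]
tool z [ 0.076 -0.043 -0.996] tilt 5.0 dir -29.7 tool x [ 0.194  0.981 -0.028]
```

>>> {"api": "apply_moves", "payload": {
  "motion": [
    [[0, 0, 0], 0],
    [[0, 0, 0], 0]
  ]
}}

```text
clock: 2.8
tool_pos: [0.8842, -0.3699, 0.3583]
orientation: [175.3, 1.6, 78.8]
force: [1.2, -1.1, 0.1]
opening: 0.0005
```

```bash
python3 o.py
```

```text
2.8 [ -10.49   51.73   71.68    1.73 -105.3   -90.11] [ 0.8842 -0.3699  0.3583] [175.34   1.61  78.81] 0.0005 [ 1.2 -1.1  0.1]
tool z [ 0.074 -0.043 -0.996] tilt 4.93 dir -30.3 tool x [ 0.194  0.981 -0.028]
```

>>> {"api": "apply_moves", "payload": {
  "motion": [
    [[3.5, -0.6, 3.5], 0],
    [[7, -1.2, 7], 0],
    [[10.5, -1.8, 10.5], 0],
    [[14, -2.4, 14], 0],
    [[17.5, -3, 17.5], 0]
  ]
}}

```text
clock: 3.3
tool_pos: [0.8887, -0.3466, 0.3988]
orientation: [172.6, 2.3, 78.7]
force: [0.8, 0.6, 0.7]
opening: 0.0004
```

```bash
python3 o.py
```

```text
3.3 [  -8.64   49.48   71.68    2.75 -104.94  -91.59] [ 0.8887 -0.3466  0.3988] [172.64   2.35  78.74] 0.0004 [0.8 0.6 0.7]
tool z [ 0.118 -0.065 -0.991] tilt 7.72 dir -28.8 tool x [ 0.195  0.98  -0.041]
```

>>> {"api": "apply_moves", "payload": {
  "motion": [
    [[40, -6, 40], 0],
    [[40, -6, 40], 0],
    [[40, -6, 40], 0],
    [[40, -6, 40], 0],
    [[40, -6, 40], 0],
    [[40, -6, 40], 0],
    [[40, -6, 40], 0],
    [[40, -6, 40], 0],
    [[40, -6, 40], 0],
    [[40, -6, 40], 0]
  ]
}}

```text
clock: 4.3
tool_pos: [0.8856, -0.2981, 0.4558]
orientation: [170.1, 3.0, 78.6]
force: [0.3, -0.0, -0.3]
opening: 0.0008
```

```bash
python3 o.py
```

```text
4.3 [  -5.13   46.15   71.65    4.17 -105.94  -94.5 ] [ 0.8856 -0.2981  0.4558] [170.12   3.    78.63] 0.0008 [ 0.3 -0.  -0.3]
tool z [ 0.158 -0.084 -0.984] tilt 10.32 dir -28.1 tool x [ 0.197  0.979 -0.052]
```

>>> {"api": "apply_moves", "payload": {
  "motion": [
    [[-1, 5, -1], 0],
    [[-2, 10, -2], 0],
    [[-2, 15, -4], 0],
    [[-2, 20, -6], 0],
    [[-2, 25, -6], 0],
    [[3, 26, -2], 0],
    [[8, 26, 2], 0],
    [[12, 26, 6], 0],
    [[16, 26, 10], 0],
    [[20, 26, 14], 0]
  ]
}}

```text
clock: 5.3
tool_pos: [0.9399, -0.0384, 0.4684]
orientation: [167.5, 3.0, 78.7]
force: [-0.8, -0.6, 1.4]
opening: 0.0006
```

```bash
python3 o.py
```

```text
5.3 [  12.46   46.28   71.64    7.93 -104.92 -110.73] [ 0.9399 -0.0384  0.4684] [167.53   2.96  78.66] 0.0006 [-0.8 -0.6  1.4]
tool z [ 0.202 -0.092 -0.975] tilt 12.81 dir -24.5 tool x [ 0.196  0.979 -0.052]
```

>>> {"api": "apply_moves", "payload": {
  "motion": [
    [[5, 0.5, 1], 0],
    [[10, 1, 2], 0],
    [[15, 1.5, 3], 0],
    [[20, 2, 4], 0],
    [[25, 2.5, 5], 0]
  ]
}}

```text
clock: 5.8
tool_pos: [0.9902, -0.0234, 0.4279]
orientation: [164.7, 2.7, 78.7]
force: [-0.5, 0.7, -0.3]
opening: -0.0
```

```bash
python3 o.py
```

```text
5.8 [  13.07   49.49   71.71    8.8   -99.16 -111.62] [ 0.9902 -0.0234  0.4279] [164.68   2.74  78.68] -0.0 [-0.5  0.7 -0.3]
tool z [ 0.25  -0.097 -0.963] tilt 15.56 dir -21.2 tool x [ 0.196  0.979 -0.048]
```

>>> {"api": "apply_moves", "payload": {
  "motion": [
    [[5, 0.5, 2], 0],
    [[10, 1, 4], 0],
    [[15, 1.5, 6], 0],
    [[20, 2, 8], 0],
    [[25, 2.5, 10], 0]
  ]
}}

```text
clock: 6.3
tool_pos: [1.022, -0.0106, 0.4118]
orientation: [161.9, 2.6, 78.7]
force: [-0.7, 0.1, -1.0]
opening: 0.0002
```

```bash
python3 o.py
```

```text
6.3 [  13.76   51.07   71.68    9.83  -95.   -112.4 ] [ 1.022  -0.0106  0.4118] [161.87   2.57  78.74] 0.0002 [-0.7  0.1 -1. ]
tool z [ 0.297 -0.102 -0.949] tilt 18.3 dir -19.0 tool x [ 0.195  0.98  -0.045]
```

>>> {"api": "apply_moves", "payload": {
  "motion": [
    [[30, 3, 30], 0],
    [[30, 3, 30], 0],
    [[30, 3, 30], 0]
  ]
}}

```text
clock: 6.6
tool_pos: [1.022, -0.0036, 0.4475]
orientation: [158.9, 2.3, 78.8]
force: [-0.7, -0.4, 0.6]
opening: 0.0
```

```bash
python3 o.py
```

```text
6.6 [  14.56   49.42   71.71   11.02  -93.96 -112.77] [ 1.022  -0.0036  0.4475] [158.91   2.34  78.81] 0.0 [-0.7 -0.4  0.6]
tool z [ 0.346 -0.107 -0.932] tilt 21.22 dir -17.2 tool x [ 0.194  0.98  -0.041]
```

>>> {"api": "apply_moves", "payload": {
  "motion": [
    [[30, 10, 20], 0],
    [[30, 10, 20], 0],
    [[30, 10, 20], 0]
  ]
}}

```text
clock: 6.9
tool_pos: [1.037, 0.0281, 0.4547]
orientation: [156.2, 2.1, 79.0]
force: [0.5, 0.3, -0.4]
opening: 0.0002
```

>>> {"api": "apply_moves", "payload": {
  "motion": [
    [[30, 10, 30], 0],
    [[30, 10, 30], 0],
    [[30, 10, 30], 0]
  ]
}}

```text
clock: 7.2
tool_pos: [1.0382, 0.0514, 0.4841]
orientation: [153.4, 1.7, 79.1]
force: [-0.7, 0.4, 0.6]
opening: 0.0006
```

>>> {"api": "apply_moves", "payload": {
  "motion": [
    [[30, 10, 30], 0],
    [[30, 10, 30], 0],
    [[30, 10, 30], 0]
  ]
}}

```text
clock: 7.5
tool_pos: [1.0405, 0.0726, 0.51]
orientation: [150.6, 1.4, 79.3]
force: [0.7, 0.4, -0.7]
opening: -0.0002
```

```bash
python3 o.py
```

```text
7.5 [  19.91   47.68   71.67   15.56  -88.76 -117.1 ] [1.0405 0.0726 0.51  ] [150.62   1.39  79.29] -0.0002 [ 0.7  0.4 -0.7]
tool z [ 0.478 -0.112 -0.871] tilt 29.41 dir -13.2 tool x [ 0.186  0.982 -0.024]
```

>>> {"api": "apply_moves", "payload": {
  "motion": [
    [[30, 10, 30], 0],
    [[30, 10, 30], 0],
    [[30, 10, 30], 0]
  ]
}}

```text
clock: 7.8
tool_pos: [1.0438, 0.0918, 0.5341]
orientation: [147.8, 1.0, 79.5]
force: [0.2, 0.4, 0.5]
opening: 0.0004
```

```bash
python3 o.py; python3 - <<'E'
from h import *
snap('top','t1')
E
```

```text
7.8 [  21.34   46.98   71.66   17.09  -87.09 -118.18] [1.0438 0.0918 0.5341] [147.82   1.02  79.52] 0.0004 [0.2 0.4 0.5]
tool z [ 0.521 -0.112 -0.846] tilt 32.19 dir -12.1 tool x [ 0.182  0.983 -0.018]
```

View pics/t1.png

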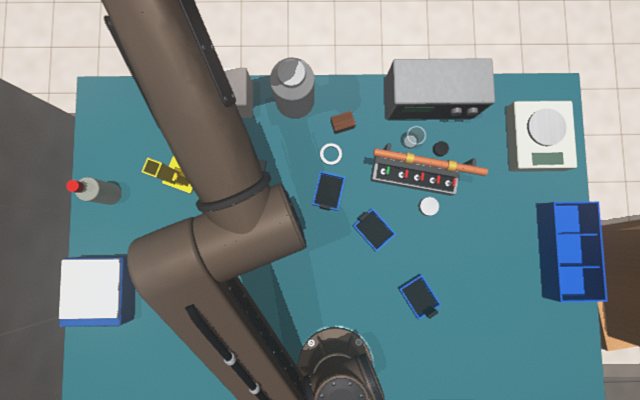

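>>> {"api": "apply_moves", "payload": {
  "motion": [
    [[-5, 0, -1], 0],
    [[-10, 0, -2], 0],
    [[-14, -3, -3], 0],
    [[-18, -6, -4], 0],
    [[-22, -9, -5], 0],
    [[-26, -12, -6], 0],
    [[-30, -15, -7], 0],
    [[-34, -18, -8], 0],
    [[-38, -21, -9], 0],
    [[-42, -24, -10], 0]
  ]
}}

```text
clock: 8.85
tool_pos: [0.67, -0.1141, 0.4452]
orientation: [147.9, 1.0, 79.5]
force: [0.4, -0.3, -0.1]
opening: 0.0
```

```bash
python3 o.py
```

```text
8.85 [  13.82   -2.24  -13.62   17.57  -50.49 -121.86] [ 0.67   -0.1141  0.4452] [147.85   1.02  79.5 ] 0.0 [ 0.4 -0.3 -0.1]
tool z [ 0.52  -0.112 -0.847] tilt 32.16 dir -12.1 tool x [ 0.182  0.983 -0.018]
```

>>> {"api": "apply_moves", "payload": {
  "motion": [
    [[-3, -4, 0], 0],
    [[-6, -8, 0], 0],
    [[-9, -12, 0], 0],
    [[-12, -16, -1], 0],
    [[-15, -20, -3], 0],
    [[-18, -24, -6], 0],
    [[-20, -26, -9], 0],
    [[-20, -26, -12], 0],
    [[-20, -26, -15], 0],
    [[-20, -26, -15], 0]
  ]
}}

```text
clock: 9.85
tool_pos: [0.4697, -0.3722, 0.2906]
orientation: [148.3, 0.8, 79.4]
force: [-0.1, -0.2, -0.6]
opening: 0.0007
```

```bash
python3 o.py
```

```text
9.85 [-24.24  -3.7  -23.28 -10.09 -39.7  -70.11] [ 0.4697 -0.3722  0.2906] [148.26   0.84  79.4 ] 0.0007 [-0.1 -0.2 -0.6]
tool z [ 0.515 -0.109 -0.85 ] tilt 31.75 dir -12.0 tool x [ 0.184  0.983 -0.015]
```

>>> {"api": "apply_moves", "payload": {
  "motion": [
    [[1, -1, -4], 0],
    [[2, -2, -8], 0],
    [[3.1, -2.8, -12], 0],
    [[4.5, -3.2, -14], 0],
    [[6, -3.6, -15.5], 0],
    [[7.5, -3.8, -17], 0],
    [[9.3, -4, -18], 0],
    [[9.3, -4, -18], 0],
    [[9.3, -4, -18], 0]
  ]
}}

```text
clock: 10.75
tool_pos: [0.5664, -0.4128, 0.1164]
orientation: [147.8, 1.0, 79.6]
force: [-0.7, -0.2, -0.1]
opening: 0.0007
```

```bash
python3 o.py; python3 - <<'E'
from h import *
p,d=snap('top','t2');q,e=snap('scene','s2')
cv2.imwrite('pics/z5.png',np.hstack([cv2.resize(p[130:230,350:500],(600,400)),]))
cv2.imwrite('pics/z6.png',cv2.resize(q[130:270,140:300],None,fx=4,fy=4,interpolation=cv2.INTER_CUBIC))
E
```

```text
10.75 [-24.86  16.35 -22.38 -19.37 -20.83 -58.97] [ 0.5664 -0.4128  0.1164] [147.84   1.04  79.59] 0.0007 [-0.7 -0.2 -0.1]
tool z [ 0.521 -0.111 -0.846] tilt 32.17 dir -12.1 tool x [ 0.181  0.983 -0.018]
```

View pics/z6.png

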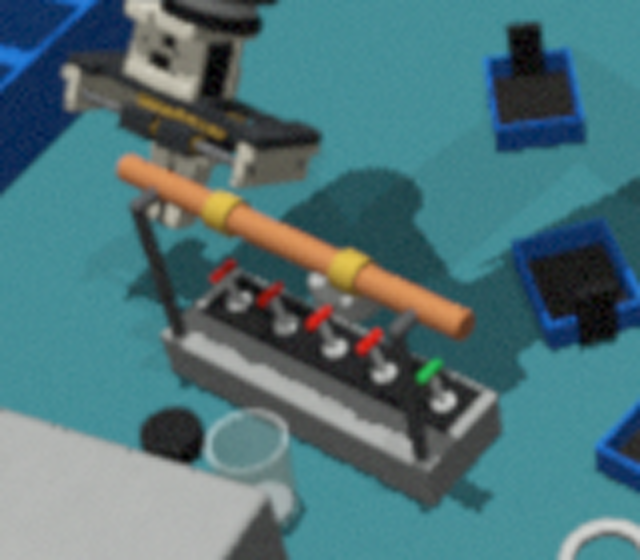

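View pics/z5.png

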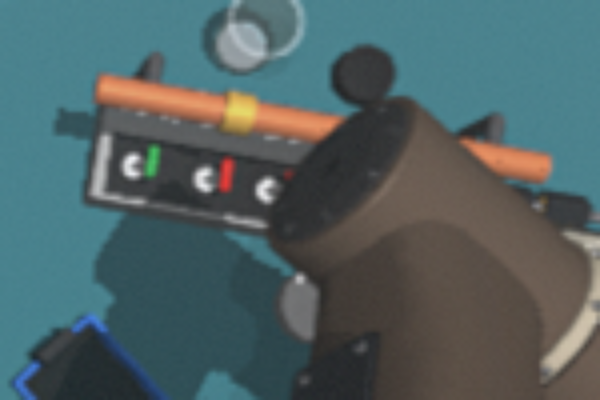

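>>> {"api": "apply_moves", "payload": {
  "motion": [
    [[-0.4, 0.1, -1.8], 0],
    [[-0.4, 0.1, -3.6], 0],
    [[-0.4, 0.1, -3.6], 0],
    [[-0.4, 0.1, -3.6], 0]
  ]
}}

```text
clock: 11.25
tool_pos: [0.5614, -0.4123, 0.0806]
orientation: [147.8, 1.0, 79.5]
force: [0.6, -0.8, -0.0]
opening: 0.0003
```

```bash
python3 o.py; python3 - <<'E'
from h import *
q,e=snap('scene','s3')
cv2.imwrite('pics/z7.png',cv2.resize(q[130:270,140:300],None,fx=4,fy=4,interpolation=cv2.INTER_CUBIC))
E
```

```text
11.25 [-25.64  18.96 -23.   -23.67 -18.   -53.93] [ 0.5614 -0.4123  0.0806] [147.83   1.05  79.5 ] 0.0003 [ 0.6 -0.8 -0. ]
tool z [ 0.521 -0.112 -0.846] tilt 32.18 dir -12.2 tool x [ 0.182  0.983 -0.018]
```

View pics/z7.png

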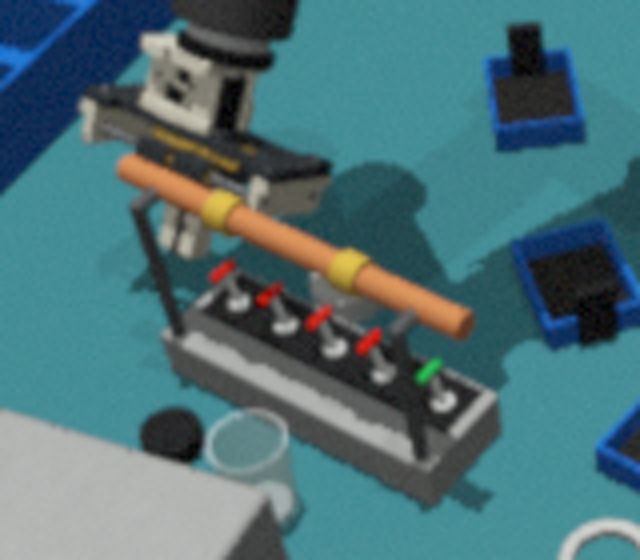

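>>> {"api": "apply_moves", "payload": {
  "motion": [
    [[0.2, 1, 0], 0],
    [[0.4, 2, 0], 0],
    [[0.6, 3, 0], 0],
    [[0.8, 4, 0], 0],
    [[1, 5, 0], 0],
    [[1, 5, 0], 0]
  ]
}}

```text
clock: 11.9
tool_pos: [0.5718, -0.361, 0.0809]
orientation: [147.8, 1.0, 79.6]
force: [-0.3, 0.4, -0.0]
opening: 0.0005
```

```bash
python3 o.py; python3 - <<'E'
from h import *
q,e=snap('scene','s4')
cv2.imwrite('pics/z8.png',cv2.resize(q[130:270,140:300],None,fx=4,fy=4,interpolation=cv2.INTER_CUBIC))
E
```

```text
11.9 [-18.45  17.02 -29.37 -16.53 -12.02 -66.44] [ 0.5718 -0.361   0.0809] [147.79   1.05  79.6 ] 0.0005 [-0.3  0.4 -0. ]
tool z [ 0.521 -0.111 -0.846] tilt 32.22 dir -12.1 tool x [ 0.181  0.983 -0.018]
```

View pics/z8.png

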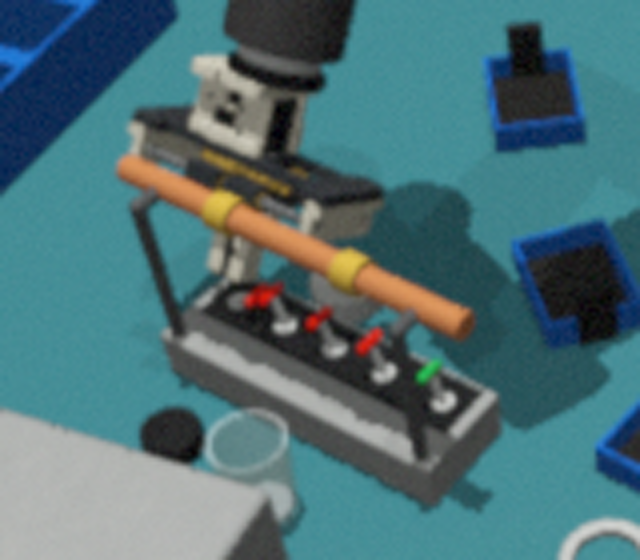

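>>> {"api": "apply_moves", "payload": {
  "motion": [
    [[0.2, 1, 0], 0],
    [[0.4, 2, 0], 0],
    [[0.6, 3, 0], 0],
    [[0.8, 4, 0], 0],
    [[1, 5, 0], 0],
    [[1, 5, 0], 0]
  ]
}}

```text
clock: 12.55
tool_pos: [0.5806, -0.3128, 0.08]
orientation: [147.9, 0.8, 79.7]
force: [-0.6, -0.0, -0.6]
opening: 0.0006
```

```bash
python3 o.py
```

```text
12.55 [-11.45  15.56 -41.47   5.97  -0.89 -94.53] [ 0.5806 -0.3128  0.08  ] [147.93   0.85  79.73] 0.0006 [-0.6 -0.  -0.6]
tool z [ 0.52  -0.107 -0.847] tilt 32.08 dir -11.6 tool x [ 0.178  0.984 -0.015]
```

>>> {"api": "apply_moves", "payload": {
  "motion": [
    [[-5, 1, 0], 0]
  ]
}}

```text
clock: 12.65
tool_pos: [0.5365, -0.3048, 0.081]
orientation: [147.7, 0.9, 79.9]
force: [-0.5, 0.3, -0.3]
opening: 0.0003
```

```bash
cat >> o.py <<'E'
b=o['tool_pos'][:2]-np.array([.589,-.264]);print('bank x,y mm',((.981*b[0]-.193*b[1])*1e3).round(1),((.193*b[0]+.981*b[1])*1e3).round(1))
E
python3 o.py
```

```text
12.65 [-11.5   12.26 -45.12   2.4   -0.31 -90.78] [ 0.5365 -0.3048  0.081 ] [147.7    0.88  79.87] 0.0003 [-0.5  0.3 -0.3]
tool z [ 0.524 -0.107 -0.845] tilt 32.31 dir -11.5 tool x [ 0.176  0.984 -0.015]
bank x,y mm -43.6 -50.1
```

```bash
cat > kin.py <<'E'
import numpy as np
from scipy.optimize import least_squares
from scipy.spatial.transform import Rotation as R
D=[([-46.919,20.590,.634,-.021,-70.135,-16.505],[.30173,-.60327,.22564],[-179.993,-.093,116.568]),
([-11.91,47.93,71.71,.86,-111.24,-88.9],[.8266844,-.37580514,.41377],[177.471,.8338,78.8396]),
([-10.48,51.72,71.69,1.71,-105.24,-90.13],[.8847,-.3696,.3586],[175.26,1.59,78.81]),
([-8.64,49.48,71.68,2.75,-104.94,-91.59],[.8887,-.3466,.3988],[172.64,2.35,78.74]),
([-5.13,46.15,71.65,4.17,-105.94,-94.5],[.8856,-.2981,.4558],[170.12,3.,78.63]),
([12.46,46.28,71.64,7.93,-104.92,-110.73],[.9399,-.0384,.4684],[167.53,2.96,78.66]),
([13.07,49.49,71.71,8.8,-99.16,-111.62],[.9902,-.0234,.4279],[164.68,2.74,78.68]),
([21.34,46.98,71.66,17.09,-87.09,-118.18],[1.0438,.0918,.5341],[147.82,1.02,79.52]),
([13.82,-2.24,-13.62,17.57,-50.49,-121.86],[.67,-.1141,.4452],[147.85,1.02,79.5]),
([-24.24,-3.7,-23.28,-10.09,-39.7,-70.11],[.4697,-.3722,.2906],[148.26,.84,79.4]),
([-24.86,16.35,-22.38,-19.37,-20.83,-58.97],[.5664,-.4128,.1164],[147.84,1.04,79.59]),
([-25.64,18.96,-23.,-23.67,-18.,-53.93],[.5614,-.4123,.0806],[147.83,1.05,79.5]),
([-18.45,17.02,-29.37,-16.53,-12.02,-66.44],[.5718,-.361,.0809],[147.79,1.05,79.6]),
([-11.45,15.56,-41.47,5.97,-.89,-94.53],[.5806,-.3128,.08],[147.93,.85,79.73]),
([-11.5,12.26,-45.12,2.4,-.31,-90.78],[.5365,-.3048,.081],[147.7,.88,79.87])]
def rot(a,t): return R.from_euler(a,t,degrees=True).as_matrix()
S4,S6=1,1
def fk(q,p,s4=None,s6=None):
    s4=S4 if s4 is None else s4; s6=S6 if s6 is None else s6
    h,a1,d1,a2,a3,d4,d5,a5,L,c6=p
    R1=rot('z',q[0]);R2=R1@rot('y',q[1]);R3=R1@rot('y',q[1]-q[2])
    R4=R3@rot('x',s4*q[3]);R5=R4@rot('y',-q[4]);R6=R5@rot('x',s6*q[5]+c6)
    P=np.array([0,0,h])+R1@[a1,d1,0]+R2@[0,0,a2]+R3@[d4,0,a3]+R4@[0,d5,0]+R5@[L,0,a5]
    Rt=R6@np.array([[0,0,1],[0,1,0],[-1,0,0]],float)  # tool z = x axis
    return P,Rt
def res(p,s4,s6):
    r=[]
    for q,t,o in D:
        P,Rt=fk(q,p,s4,s6);Ro=rot('xyz',o)
        r+=list((P-t));r+=list(.3*(Rt-Ro).ravel())
    return np.array(r)
if __name__=='__main__':
    best=None
    for s4 in(1,-1):
        for s6 in(1,-1):
            for c in(0,90,180,270):
                s=least_squares(res,[.3,0,-.17,.5,0,.5,0,0,.3,c],args=(s4,s6))
                if best is None or s.cost<best[0]: best=(s.cost,s4,s6,s.x)
    print(best); r=res(*[best[3],best[1],best[2]]);print(np.abs(r).reshape(-1,12).max(1).round(4))
    np.savez('kin.npz',p=best[3],s=[best[1],best[2]])
E
python3 kin.py
```

```text
(np.float64(6.020380357696953e-08), -1, -1, array([ 1.98822450e-01,  3.84389452e-05,  3.27339608e-05,  6.01527418e-01,
       -5.79387205e-05,  4.63588643e-01, -1.91838446e-01,  4.28681799e-05,
        3.77972507e-01, -3.23627657e-04]))
[0.     0.     0.0001 0.0001 0.     0.0001 0.0001 0.0001 0.     0.
 0.     0.     0.0001 0.0001 0.    ]
```

```bash
cat > ik.py <<'E'
import numpy as np, kin
from kin import *
k=np.load('kin.npz');p=k['p'];s4,s6=k['s']
lo=np.array([-176.03,-82.01,-58.28,-173.87,-174.79,-173.66]);hi=np.array([176.03,121.73,71.71,95.51,-.11,173.66])
def orient(tilt,az,side=0):
    z=np.array([np.sin(np.radians(tilt))*np.cos(np.radians(az)),np.sin(np.radians(tilt))*np.sin(np.radians(az)),-np.cos(np.radians(tilt))])
    x=np.array([-np.sin(np.radians(az)),np.cos(np.radians(az)),0]);
    return np.c_[x,np.cross(z,x),z]
def ik(P,Ro,q0):
    def f(q):
        a,b=fk(q,p,s4,s6);return np.r_[a-P,.3*(b-Ro).ravel()]
    s=least_squares(f,np.clip(q0,lo+.01,hi-.01),bounds=(lo,hi));return s.x,np.sqrt(2*s.cost)
def W(x,y,z): return np.array([.589+.981*x+.193*y,-.264-.193*x+.981*y,z])
if __name__=='__main__':
    qc=np.array([-11.45,15.56,-41.47,5.97,-.89,-94.53])
    for tilt in(32,28,25,22,20):
      for az in(-12,):
        out=[]
        for y in(-.05,-.03,-.01,.01,.03,.045):
            b=(9,None)
            for q0 in(qc,qc+[0,0,0,-60,-10,60],qc+[0,0,0,60,-10,-60],qc+[0,0,0,-120,-10,120]):
                q,e=ik(W(0,y,.075+.0095*np.sin(np.radians(tilt))),orient(tilt,az),q0)
                if e<b[0]: b=(e,q)
            out.append((round(y*1e3),round(b[0]*1e3,1),b[1].round(1).tolist()))
        print(tilt,az);[print('  ',o) for o in out]
E
python3 ik.py
```

```text
32 -12
   (-50, np.float64(1.2), [-11.5, 15.5, -41.6, 6.2, -1.0, -96.6])
   (-30, np.float64(7.9), [-9.9, 15.1, -42.1, 6.5, -1.0, -98.2])
   (-10, np.float64(14.7), [-8.3, 14.7, -42.6, 6.9, -1.0, -100.0])
   (10, np.float64(21.4), [-6.7, 14.3, -43.1, 7.6, -1.1, -102.1])
   (30, np.float64(28.1), [-5.0, 14.0, -43.6, 8.6, -1.2, -104.6])
   (45, np.float64(33.1), [-3.8, 13.7, -44.0, 9.8, -1.4, -106.8])
28 -12
   (-50, np.float64(0.0), [-11.3, 15.9, -36.7, 2.2, -9.4, -92.8])
   (-30, np.float64(0.0), [-9.7, 15.2, -43.2, 16.6, -3.8, -108.6])
   (-10, np.float64(5.5), [-8.5, 14.6, -45.1, 21.4, -2.8, -114.4])
   (10, np.float64(11.0), [-7.0, 14.2, -45.9, 23.4, -2.9, -117.8])
   (30, np.float64(16.2), [-5.5, 13.8, -46.7, 26.0, -3.0, -121.8])
   (45, np.float64(19.9), [-4.4, 13.4, -47.3, 28.4, -3.1, -125.1])
25 -12
   (-50, np.float64(0.0), [-11.3, 16.5, -33.9, 1.2, -14.7, -91.8])
   (-30, np.float64(0.0), [-8.9, 15.9, -36.7, 6.0, -12.6, -98.6])
   (-10, np.float64(0.0), [-6.9, 15.3, -40.0, 12.5, -10.0, -107.0])
   (10, np.float64(0.0), [-6.0, 14.6, -45.0, 24.6, -6.1, -119.9])
   (30, np.floa
[... 230 characters left out ...]
-33.2, 3.6, -18.3, -96.2])
   (-10, np.float64(0.0), [-6.7, 16.1, -35.3, 6.9, -16.8, -101.5])
   (10, np.float64(0.0), [-4.5, 15.6, -37.4, 10.6, -15.4, -107.2])
   (30, np.float64(0.0), [-2.5, 15.1, -39.7, 15.0, -13.9, -113.4])
   (45, np.float64(0.0), [-1.1, 14.8, -41.4, 18.7, -12.8, -118.4])
20 -12
   (-50, np.float64(0.0), [-11.3, 17.7, -29.4, 0.6, -22.9, -91.2])
   (-30, np.float64(0.0), [-9.0, 17.2, -31.1, 2.7, -21.7, -95.3])
   (-10, np.float64(0.0), [-6.8, 16.7, -32.9, 5.1, -20.6, -99.7])
   (10, np.float64(0.0), [-4.5, 16.2, -34.6, 7.7, -19.5, -104.3])
   (30, np.float64(0.0), [-2.3, 15.8, -36.3, 10.5, -18.5, -109.0])
   (45, np.float64(0.0), [-0.7, 15.5, -37.5, 12.7, -17.8, -112.7])
```

```bash
cat > clr.py <<'E'
from ik import *
def clr(P,Ro):
    t=np.linspace(-.16,.16,161);A=np.array([W(.022,y,.18) for y in t])
    L=(A-P)@Ro
    dx=np.maximum(abs(L[:,0])-.0965,0);dy=np.maximum(abs(L[:,1])-.039,0)
    dz=np.maximum(L[:,2]+.066,0)
    return (np.sqrt(dx**2+dy**2+dz**2).min()-.011)*1e3
if __name__=='__main__':
    qc=np.array([-11.45,15.56,-41.47,5.97,-.89,-94.53])
    for tilt in(32,29):
      for az in(-12,-8,-4,0,4):
        for y in(-.05,-.02,.01,.03,.045):
          for x in (-.005,):
            P=W(x,y,.075+.0095*np.sin(np.radians(tilt)));Ro=orient(tilt,az)
            b=(9,None)
            for q0 in(qc,qc+[0,0,0,-60,-10,60],qc+[0,0,0,-130,-10,130],qc+[0,0,0,60,-10,-60]):
                q,e=ik(P,Ro,q0)
                if e<b[0]: b=(e,q)
            print(tilt,az,round(y*1e3),'err',round(b[0]*1e3,1),'clr',round(clr(P,Ro),1),b[1].round(1).tolist())
E
python3 clr.py; python3 - <<'E'
from h import *
import ik
for u,v in((429,206),):print(ray('top',u,v,.026))
E
```

```text
32 -12 -50 err 1.3 clr 24.6 [-11.5, 15.1, -42.0, 5.9, -0.9, -96.3]
32 -12 -20 err 11.5 clr 24.6 [-9.1, 14.5, -42.8, 6.2, -0.9, -98.7]
32 -12 10 err 21.7 clr 24.6 [-6.6, 14.0, -43.5, 7.1, -1.0, -101.7]
32 -12 30 err 28.4 clr 24.6 [-5.0, 13.6, -44.0, 8.2, -1.1, -104.1]
32 -12 45 err 33.4 clr 24.6 [-3.8, 13.4, -44.4, 9.3, -1.3, -106.3]
32 -8 -50 err 0.0 clr 21.4 [-14.1, 15.4, -31.8, -16.8, -11.4, -68.3]
32 -8 -20 err 0.0 clr 21.4 [-9.2, 14.6, -37.8, -6.4, -5.6, -82.7]
32 -8 10 err 7.2 clr 21.4 [-6.2, 14.0, -43.4, 5.2, -0.8, -96.8]
32 -8 30 err 14.1 clr 21.4 [-4.5, 13.7, -43.7, 5.6, -0.8, -98.6]
32 -8 45 err 19.2 clr 21.4 [-3.3, 13.5, -44.0, 6.1, -0.9, -100.1]
32 -4 -50 err 0.0 clr 15.7 [-17.2, 15.8, -27.5, -24.8, -16.8, -54.9]
32 -4 -20 err 0.0 clr 15.7 [-12.5, 14.9, -31.0, -20.2, -13.1, -63.0]
32 -4 10 err 0.0 clr 15.7 [-7.4, 14.2, -35.7, -12.6, -8.4, -74.6]
32 -4 30 err 0.0 clr 15.7 [-4.0, 13.7, -41.8, -0.1, -2.4, -89.8]
32 -4 45 err 4.7 clr 15.7 [-2.8, 13.5, -43.9, 4.5, -0.6, -95.5]
32 0 -50 err 0.0 clr 9.9 [-19.8, 16.4, -24.5, -29.7, -21.3, -45.0]
32 0 -20 err 0.0 clr 9.9 [-15.5, 15
[... 1561 characters left out ...]
5.5]
29 0 -50 err 0.0 clr 5.9 [-18.0, 16.7, -25.0, -23.3, -22.2, -52.4]
29 0 -20 err 0.0 clr 5.9 [-13.8, 15.7, -27.8, -20.4, -19.3, -58.5]
29 0 10 err 0.0 clr 5.9 [-9.4, 14.9, -30.9, -16.5, -16.2, -65.9]
29 0 30 err 0.0 clr 5.9 [-6.4, 14.4, -33.2, -13.0, -13.9, -71.8]
29 0 45 err 0.0 clr 5.9 [-4.1, 14.0, -35.2, -9.6, -12.0, -77.0]
29 4 -50 err 0.0 clr 0.0 [-20.0, 17.2, -22.5, -26.9, -25.9, -44.2]
29 4 -20 err 0.0 clr 0.0 [-16.1, 16.2, -25.0, -24.9, -23.3, -49.2]
29 4 10 err 0.0 clr 0.0 [-11.9, 15.3, -27.6, -22.3, -20.5, -55.1]
29 4 30 err 0.0 clr 0.0 [-8.9, 14.8, -29.4, -20.0, -18.5, -59.6]
29 4 45 err 0.0 clr 0.0 [-6.7, 14.4, -30.8, -18.0, -16.9, -63.4]
[ 0.49669989 -0.30948248  0.026     ]
```

>>> {"api": "apply_moves", "payload": {
  "motion": [
    [[1.5, -0.3, 0], 6],
    [[3.7, -0.7, 0], 10],
    [[3.7, -0.7, 0], 10]
  ]
}}

```text
clock: 12.95
tool_pos: [0.5762, -0.2895, 0.079]
orientation: [147.9, 4.4, 87.6]
force: [0.4, -0.6, -0.1]
opening: 0.0008
```

```bash
python3 o.py
```

```text
12.95 [ -9.42  14.58 -42.84   4.34  -0.19 -86.04] [ 0.5762 -0.2895  0.079 ] [147.88   4.45  87.6 ] 0.0008 [ 0.4 -0.6 -0.1]
tool z [ 0.528 -0.088 -0.844] tilt 32.39 dir -9.4 tool x [ 0.042  0.996 -0.078]
bank x,y mm -7.6 -27.5
```

>>> {"api": "apply_moves", "payload": {
  "motion": [
    [[0, 0, 0], 0],
    [[0, 0, 0], 2],
    [[0, 0, 0], 2]
  ]
}}

```text
clock: 13.25
tool_pos: [0.5725, -0.2847, 0.0763]
orientation: [148.2, 5.0, 89.0]
force: [-0.9, -0.2, 0.6]
opening: 0.0006
```

```bash
python3 o.py
```

```text
13.25 [ -9.01  14.47 -43.18   3.73  -0.21 -84.31] [ 0.5725 -0.2847  0.0763] [148.21   5.01  88.98] 0.0006 [-0.9 -0.2  0.6]
tool z [ 0.525 -0.084 -0.847] tilt 32.14 dir -9.0 tool x [ 0.018  0.996 -0.087]
bank x,y mm -12.2 -23.5
```

```bash
cat > f.py <<'E'
from clr import *
from plant import ctrl
o=ctrl.get_obs();Rc=rot('xyz',o['orientation']);qn=np.array(o['joint_pos'])
print(np.degrees(np.arctan2(Rc[1,2],Rc[0,2])))
def low(Ro): # lowest fingertip point relative to TCP
    return min(Ro[2,0]*a*.021+Ro[2,1]*b*.0095 for a in(-1,1) for b in(-1,1))
print('low',low(Rc))
for phi in(-2,0,2,4,6,8):
    Ro=rot('z',phi)@Rc
    for y in(-.08,-.06,-.04,-.02,.0,.02,.035):
        P=W(-.008,y,.0745-low(Ro)); b=(9,None)
        for q0 in(qn+[-5,0,10,-20,-10,20],qn+[0,0,0,-100,-5,100]):
            q,e=ik(P,Ro,q0)
            if e<b[0]:b=(e,q)
        print(phi,round(y*1e3),'err',round(b[0]*1e3,1),'clr',round(clr(P,Ro),1),b[1].round(1).tolist())
E
python3 f.py
```

```text
-9.037220484024843
low -0.006819183719700719
-2 -80 err 0.0 clr 13.6 [-16.6, 15.8, -31.6, -15.7, -11.0, -60.5]
-2 -60 err 0.0 clr 12.5 [-13.4, 15.2, -35.4, -9.6, -7.5, -69.1]
-2 -40 err 1.2 clr 12.5 [-10.6, 14.6, -42.5, 5.3, -0.8, -86.3]
-2 -20 err 8.1 clr 12.5 [-9.0, 14.2, -43.0, 5.5, -0.8, -87.8]
-2 0 err 15.0 clr 12.5 [-7.3, 13.8, -43.5, 5.9, -0.8, -89.6]
-2 20 err 21.9 clr 12.5 [-5.7, 13.5, -43.9, 6.5, -0.9, -91.6]
-2 35 err 27.0 clr 12.5 [-4.5, 13.2, -44.3, 7.3, -1.0, -93.4]
0 -80 err 0.0 clr 11.1 [-18.1, 16.0, -29.1, -20.5, -13.9, -52.9]
0 -60 err 0.0 clr 9.9 [-15.0, 15.3, -32.0, -16.5, -11.2, -59.3]
0 -40 err 0.0 clr 9.9 [-11.7, 14.7, -35.6, -10.6, -7.7, -67.8]
0 -20 err 0.8 clr 9.9 [-8.7, 14.2, -43.0, 4.9, -0.7, -85.7]
0 0 err 7.8 clr 9.9 [-7.1, 13.8, -43.4, 5.1, -0.7, -87.3]
0 20 err 14.7 clr 9.9 [-5.4, 13.5, -43.8, 5.5, -0.8, -89.1]
0 35 err 19.8 clr 9.9 [-4.2, 13.3, -44.1, 5.9, -0.8, -90.6]
2 -80 err 0.0 clr 8.6 [-19.6, 16.2, -27.2, -24.1, -16.5, -46.7]
2 -60 err 0.0 clr 7.2 [-16.6, 15.5, -29.5, -21.2, -14.1, -51.8]
2 -40 err 0.0 clr 7.2 [-13.4, 14.9, -32.3, -17.3, -11.4, 
[... 866 characters left out ...]
-44.7]
6 -20 err 0.0 clr 2.1 [-13.3, 14.7, -30.2, -22.5, -14.4, -50.0]
6 0 err 0.0 clr 2.1 [-10.0, 14.1, -32.8, -18.7, -11.7, -56.3]
6 20 err 0.0 clr 2.1 [-6.5, 13.6, -36.2, -13.0, -8.3, -64.7]
6 35 err 0.0 clr 2.1 [-3.9, 13.3, -40.0, -5.5, -4.6, -74.4]
8 -80 err 0.0 clr 1.0 [-23.5, 17.0, -22.8, -31.1, -23.1, -32.3]
8 -60 err 0.0 clr -0.5 [-20.7, 16.2, -24.5, -29.8, -21.2, -35.6]
8 -40 err 0.0 clr -0.5 [-17.9, 15.6, -26.4, -28.0, -19.1, -39.5]
8 -20 err 0.0 clr -0.5 [-14.9, 14.9, -28.4, -25.9, -16.9, -43.9]
8 0 err 0.0 clr -0.5 [-11.7, 14.3, -30.5, -23.0, -14.5, -49.2]
8 20 err 0.0 clr -0.5 [-8.3, 13.8, -33.1, -19.2, -11.8, -55.6]
8 35 err 0.0 clr -0.5 [-5.7, 13.5, -35.4, -15.3, -9.4, -61.5]
```

>>> {"api": "apply_moves", "payload": {
  "motion": [
    [[0, -0.5, 0.4], -7],
    [[0, -0.5, 0.4], -8]
  ]
}}

```text
clock: 13.45
tool_pos: [0.5491, -0.2293, 0.0537]
orientation: [154.2, -0.2, 84.6]
force: [-0.0, -0.2, 0.6]
opening: 0.0
```

```bash
python3 o.py; python3 - <<'E'
from h import *
q,e=snap('scene','s5')
cv2.imwrite('pics/z9.png',cv2.resize(q[130:270,140:300],None,fx=4,fy=4,interpolation=cv2.INTER_CUBIC))
E
```

```text
13.45 [  -4.91   13.7   -50.34   19.29   -0.21 -109.8 ] [ 0.5491 -0.2293  0.0537] [154.24  -0.16  84.6 ] 0.0 [-0.  -0.2  0.6]
tool z [ 0.433 -0.038 -0.901] tilt 25.76 dir -5.1 tool x [0.094 0.996 0.003]
bank x,y mm -45.9 26.3
```

View pics/z9.png

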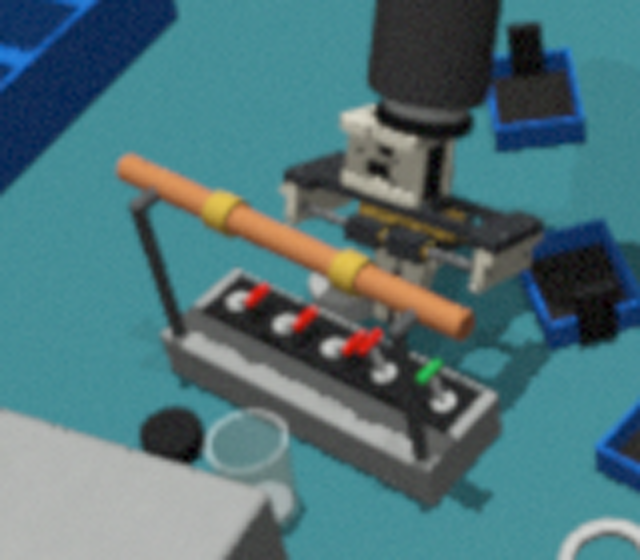

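```bash
cat > f2.py <<'E'
from clr import *
from f import low
from plant import ctrl
o=ctrl.get_obs();Rc=rot('xyz',o['orientation']);q=np.array(o['joint_pos'])
print(low(Rc))
for phi in(0,3,-3):
  Ro=rot('z',phi)@Rc
  for x,y,z in((-46,26,54),(-43,15,65),(-40,0,80),(-40,-10,80),(-20,-5,79),(-6,-2,79),(-6,10,79),(-6,20,79),(-6,30,79)):
    P=W(x/1e3,y/1e3,z/1e3);b=(9,)
    for q0 in(q,q+[-3,0,5,-20,-8,20],q+[-3,0,5,0,-8,0]):
        s,e=ik(P,Ro,q0)
        if e<b[0]:b=(e,s)
    print(phi,x,y,z,round(b[0]*1e3,1),round(clr(P,Ro),1),b[1].round(1).tolist())
E
python3 f2.py | grep -v err
```

```text
-4.818596930565052
low -0.0042602282520626785
-0.0042602282520626785
0 -46 26 54 0.0 57.8 [-3.6, 13.9, -44.8, 5.1, -5.8, -97.2]
0 -43 15 65 0.0 50.3 [-5.1, 13.3, -41.1, -0.7, -10.2, -90.1]
0 -40 0 80 0.0 41.2 [-7.3, 12.4, -37.7, -4.3, -14.4, -84.7]
0 -40 -10 80 0.0 41.2 [-8.8, 12.7, -36.4, -6.4, -15.5, -81.4]
0 -20 -5 79 0.0 23.6 [-8.2, 14.2, -34.8, -5.4, -15.6, -82.9]
0 -6 -2 79 0.0 10.9 [-7.9, 15.2, -33.6, -4.8, -15.8, -83.7]
0 -6 10 79 0.0 10.9 [-6.3, 14.9, -35.0, -2.5, -14.6, -87.4]
0 -6 20 79 0.0 10.9 [-5.0, 14.6, -36.3, -0.3, -13.6, -90.7]
0 -6 30 79 0.0 10.9 [-3.7, 14.4, -37.7, 2.2, -12.4, -94.3]
3 -46 26 54 0.0 53.2 [-4.9, 14.2, -39.4, -7.0, -11.1, -81.4]
3 -43 15 65 0.0 45.8 [-6.6, 13.6, -37.3, -8.6, -13.9, -78.4]
3 -40 0 80 0.0 36.7 [-8.8, 12.7, -34.8, -10.1, -17.4, -75.2]
3 -40 -10 80 0.0 36.7 [-10.3, 13.0, -33.7, -11.6, -18.4, -72.4]
3 -20 -5 79 0.0 19.0 [-9.6, 14.5, -32.1, -10.6, -18.4, -74.0]
3 -6 -2 79 0.0 6.4 [-9.2, 15.5, -30.9, -10.0, -18.6, -74.9]
3 -6 10 79 0.0 6.4 [-7.6, 15.1, -32.1, -8.3, -17.5, -78.0]
3 -6 20 79 0.0 6.4 [-6.2, 14.9, -33.2, -6.7, -16.6, -80.7]
3 -6 30 79 0.0 6.4 [-4.9, 14.7, -34.3, -4.9, -15.6, -83.6]
-3 -46 26 54 6.5 62.4 [-4.5, 13.6, -49.0, 16.9, -2.3, -111.0]
-3 -43 15 65 0.5 54.9 [-5.7, 12.8, -49.4, 20.3, -2.5, -113.3]
-3 -40 0 80 0.0 45.8 [-6.1, 12.1, -41.5, 3.9, -10.9, -96.4]
-3 -40 -10 80 0.0 45.8 [-7.4, 12.4, -39.9, 0.8, -12.2, -92.2]
-3 -20 -5 79 0.0 28.2 [-7.0, 13.9, -38.2, 1.7, -12.4, -93.5]
-3 -6 -2 79 0.0 15.5 [-6.7, 14.9, -36.9, 2.1, -12.7, -94.2]
-3 -6 10 79 0.0 15.5 [-5.3, 14.6, -38.8, 5.6, -11.2, -98.9]
-3 -6 20 79 0.0 15.5 [-4.2, 14.3, -40.5, 9.2, -9.8, -103.4]
-3 -6 30 79 0.0 15.5 [-3.3, 14.1, -42.6, 13.8, -8.2, -108.8]
```

>>> {"api": "apply_moves", "payload": {
  "motion": [
    [[0, -1.2, 1], 0],
    [[0, -2.4, 1.9], -1],
    [[-0.1, -3.7, 2.6], -2],
    [[-0.1, -3.7, 2.6], -2]
  ]
}}

```text
clock: 13.9
tool_pos: [0.5483, -0.2617, 0.0756]
orientation: [153.6, 1.0, 82.3]
force: [-0.2, 0.2, -0.7]
opening: 0.0004
```

```bash
python3 o.py
```

```text
13.9 [  -9.44   12.01  -51.44   29.11   -0.2  -117.16] [ 0.5483 -0.2617  0.0756] [153.64   0.95  82.26] 0.0004 [-0.2  0.2 -0.7]
tool z [ 0.438 -0.075 -0.896] tilt 26.38 dir -9.7 tool x [ 0.135  0.991 -0.017]
bank x,y mm -40.4 -5.6
```

```bash
cat > f3.py <<'E'
from clr import *
from plant import ctrl
o=ctrl.get_obs();Rc=rot('xyz',o['orientation']);q0=np.array(o['joint_pos'])
def dls(P,Ro,q,w=.3,lam=.02,n=100):
    q=q.copy()
    for _ in range(n):
        a,b=fk(q,p,s4,s6);e=np.r_[P-a,w*R.from_matrix(Ro@b.T).as_rotvec()]
        J=np.zeros((6,6))
        for i in range(6):
            d=q.copy();d[i]+=.01;a2,b2=fk(d,p,s4,s6)
            J[:,i]=np.r_[a2-a,w*R.from_matrix(b2@b.T).as_rotvec()]/np.radians(.01)
        dq=J.T@np.linalg.solve(J@J.T+lam**2*np.eye(6),e)
        q=np.clip(q+np.degrees(dq),lo,hi)
    return q,np.linalg.norm(e)
for phi in(0,3,6):
  for x,y,z in((-20,-5,79),(-6,-4,79),(-6,-30,79),(-6,-20,85),(-6,-4,100),(-40,-40,80)):
    Ro=rot('z',phi)@Rc
    q,e=dls(W(x/1e3,y/1e3,z/1e3),Ro,q0);print(phi,x,y,z,(e*1e3).round(1),q.round(1))
E
python3 f3.py
```

```text
0 -20 -5 79 13.8 [-1.200e+01  1.300e+01 -5.180e+01  3.950e+01 -1.000e-01 -1.253e+02]
0 -6 -4 79 17.3 [-1.280e+01  1.390e+01 -5.110e+01  4.300e+01 -1.000e-01 -1.281e+02]
0 -6 -30 79 46.2 [-2.000e+01  1.410e+01 -5.270e+01  5.620e+01 -1.000e-01 -1.347e+02]
0 -6 -20 85 43.0 [-1.950e+01  1.330e+01 -5.310e+01  5.820e+01 -1.000e-01 -1.371e+02]
0 -6 -4 100 46.6 [-2.14e+01  1.15e+01 -5.43e+01  6.87e+01 -1.00e-01 -1.46e+02]
0 -40 -40 80 53.5 [-2.160e+01  1.180e+01 -5.570e+01  5.550e+01 -1.000e-01 -1.324e+02]
3 -20 -5 79 50.2 [-1.780e+01  1.270e+01 -5.460e+01  5.480e+01 -1.000e-01 -1.326e+02]
3 -6 -4 79 51.1 [-1.830e+01  1.360e+01 -5.350e+01  5.730e+01 -1.000e-01 -1.346e+02]
3 -6 -30 79 72.0 [-2.470e+01  1.390e+01 -5.390e+01  6.690e+01 -1.000e-01 -1.383e+02]
3 -6 -20 85 69.1 [-2.420e+01  1.320e+01 -5.420e+01  6.860e+01 -1.000e-01 -1.405e+02]
3 -6 -4 100 69.1 [-2.490e+01  1.140e+01 -5.480e+01  7.550e+01 -1.000e-01 -1.468e+02]
3 -40 -40 80 79.6 [-2.660e+01  1.160e+01 -5.680e+01  6.620e+01 -1.000e-01 -1.358e+02]
6 -20 -5 79 76.4 [-2.270e+01  1.250e+01 -5.580e+01  6.580e+01 -1.000e-01 -1.362e+02]
6 -6 -4 79 76.4 [-2.290e+01  1.340e+01 -5.460e+01  6.760e+01 -1.000e-01 -1.378e+02]
6 -6 -30 79 93.3 [-2.850e+01  1.380e+01 -5.430e+01  7.450e+01 -1.000e-01 -1.397e+02]
6 -6 -20 85 90.2 [-2.770e+01  1.310e+01 -5.460e+01  7.560e+01 -1.000e-01 -1.414e+02]
6 -6 -4 100 87.4 [-2.740e+01  1.140e+01 -5.510e+01  7.940e+01 -1.000e-01 -1.457e+02]
6 -40 -40 80 100.7 [-3.06e+01  1.15e+01 -5.73e+01  7.38e+01 -1.00e-01 -1.37e+02]
```

```bash
sed -i 's/for phi in(0,3,6)/for phi in(-2,-4,-6,-9)/; s/((-20,-5,79).*:$/((-40,-5,76),(-20,-5,79),(-6,-4,79),(-20,5,79),(-6,5,79)):/' f3.py; python3 f3.py
```

```text
-2 -40 -5 76 3.4 [  -8.    12.   -49.5   23.6   -2.6 -114.7]
-2 -20 -5 79 1.6 [  -8.2   13.2  -48.    25.6   -2.9 -116.5]
-2 -6 -4 79 0.9 [  -8.2   14.2  -46.7   26.4   -3.1 -117.3]
-2 -20 5 79 3.5 [  -7.4   13.   -48.4   26.7   -3.  -118.3]
-2 -6 5 79 2.6 [  -7.5   14.   -47.1   27.3   -3.2 -118.8]
-4 -40 -5 76 7.2 [  -8.3   12.   -49.9   26.1   -2.8 -118.7]
-4 -20 -5 79 5.3 [  -8.5   13.1  -48.4   28.2   -3.1 -120.6]
-4 -6 -4 79 4.5 [  -8.5   14.1  -47.2   28.9   -3.3 -121.4]
-4 -20 5 79 7.1 [  -7.8   12.9  -48.8   29.5   -3.1 -122.6]
-4 -6 5 79 6.1 [  -7.8   13.9  -47.5   30.    -3.3 -123.1]
-6 -40 -5 76 10.7 [  -8.7   11.8  -50.4   29.1   -2.9 -123.2]
-6 -20 -5 79 8.7 [  -8.9   13.   -48.9   31.3   -3.2 -125.2]
-6 -6 -4 79 7.9 [  -8.9   14.   -47.7   32.    -3.4 -125.9]
-6 -20 5 79 10.4 [  -8.2   12.8  -49.4   32.9   -3.3 -127.4]
-6 -6 5 79 9.4 [  -8.3   13.8  -48.1   33.5   -3.4 -127.9]
-9 -40 -5 76 15.6 [  -9.6   11.6  -51.5   35.2   -3.1 -131.3]
-9 -20 -5 79 13.4 [  -9.9   12.8  -50.    37.5   -3.4 -133.3]
-9 -6 -4 79 12.5 [  -9.8   13.9  -48.7   38.3   -3.6 -134.1]
-9 -20 5 79 14.9 [  -9.4   12.6  -50.6   40.    -3.4 -136.3]
-9 -6 5 79 13.8 [  -9.4   13.6  -49.3   40.5   -3.6 -136.7]
```

>>> {"api": "apply_moves", "payload": {
  "motion": [
    [[1.1, -0.2, 0.4], -2],
    [[2.3, -0.4, 0.4], -2],
    [[3.4, -0.6, 0.4], -2],
    [[3.4, -0.6, 0.4], -2]
  ]
}}

```text
clock: 14.3
tool_pos: [0.5842, -0.2667, 0.0791]
orientation: [153.7, 0.9, 80.5]
force: [0.0, 0.4, -1.0]
opening: 0.0008
```

```bash
python3 o.py; sed -i 's/for phi in(.*)/for phi in(0,2,4)/; s/in ((-40.*:$/in ((-6,-4,79),):/;s/for x,y,z in.*/for x,y,z in((-6,-4,79),(-6,10,79),(-6,30,79)):/' f3.py; python3 f3.py
```

```text
14.3 [  -8.2    14.34  -46.63   26.54   -3.08 -117.27] [ 0.5842 -0.2667  0.0791] [153.7    0.89  80.51] 0.0008 [ 0.   0.4 -1. ]
tool z [ 0.435 -0.087 -0.896] tilt 26.31 dir -11.3 tool x [ 0.165  0.986 -0.016]
bank x,y mm -4.2 -3.6
0 -6 -4 79 0.0 [  -8.2   14.2  -46.8   26.4   -3.  -117.1]
0 -6 10 79 2.6 [  -7.1   13.9  -47.2   27.6   -3.2 -119.3]
0 -6 30 79 6.2 [  -5.5   13.6  -48.    30.    -3.2 -123.1]
2 -6 -4 79 23.1 [-1.370e+01  1.390e+01 -5.170e+01  4.590e+01 -1.000e-01 -1.299e+02]
2 -6 10 79 1.9 [-9.500e+00  1.380e+01 -5.000e+01  3.670e+01 -1.000e-01 -1.245e+02]
2 -6 30 79 2.6 [  -5.2   13.7  -47.6   27.2   -3.1 -118.9]
4 -6 -4 79 45.4 [-1.740e+01  1.370e+01 -5.330e+01  5.530e+01 -1.000e-01 -1.341e+02]
4 -6 10 79 31.0 [-1.35e+01  1.36e+01 -5.25e+01  4.87e+01 -1.00e-01 -1.31e+02]
4 -6 30 79 2.6 [-7.600e+00  1.350e+01 -5.030e+01  3.640e+01 -1.000e-01 -1.241e+02]
```

>>> {"api": "apply_moves", "payload": {
  "motion": [
    [[0.1, 0.7, 0], 0.3],
    [[0.2, 1.4, 0], 0.6],
    [[0.2, 1.4, 0], 0.6]
  ]
}}

```text
clock: 14.6
tool_pos: [0.5843, -0.253, 0.0806]
orientation: [153.8, 0.7, 81.2]
force: [0.3, -0.8, -0.8]
opening: 0.0006
```

```bash
python3 o.py; python3 f3.py
```

```text
14.6 [  -7.02   13.77  -47.34   27.41   -3.12 -118.69] [ 0.5843 -0.253   0.0806] [153.85   0.71  81.17] 0.0006 [ 0.3 -0.8 -0.8]
tool z [ 0.434 -0.079 -0.898] tilt 26.16 dir -10.3 tool x [ 0.153  0.988 -0.012]
bank x,y mm -6.7 9.9
0 -6 -4 79 12.0 [-1.240e+01  1.390e+01 -5.090e+01  4.240e+01 -1.000e-01 -1.289e+02]
0 -6 10 79 0.3 [  -7.    14.   -47.1   26.9   -3.1 -118.2]
0 -6 30 79 3.9 [  -5.4   13.6  -47.9   29.    -3.2 -121.8]
2 -6 -4 79 36.9 [-1.62e+01  1.37e+01 -5.28e+01  5.28e+01 -1.00e-01 -1.34e+02]
2 -6 10 79 20.9 [-1.220e+01  1.360e+01 -5.190e+01  4.560e+01 -1.000e-01 -1.304e+02]
2 -6 30 79 0.3 [  -5.1   13.7  -47.5   26.6   -3.  -117.8]
4 -6 -4 79 56.1 [-1.960e+01  1.360e+01 -5.390e+01  6.100e+01 -1.000e-01 -1.372e+02]
4 -6 10 79 43.6 [-1.600e+01  1.340e+01 -5.350e+01  5.520e+01 -1.000e-01 -1.348e+02]
4 -6 30 79 21.6 [-1.040e+01  1.330e+01 -5.220e+01  4.520e+01 -1.000e-01 -1.299e+02]
```

>>> {"api": "apply_moves", "payload": {
  "motion": [
    [[0.4, 0.8, -0.2], 0.6],
    [[0.6, 1.6, -0.3], 1.2],
    [[0.7, 2.2, -0.3], 1.7],
    [[0.7, 2.2, -0.3], 1.7]
  ]
}}

```text
clock: 15.0
tool_pos: [0.5921, -0.2319, 0.0788]
orientation: [153.9, 0.5, 83.0]
force: [-0.2, -0.4, -0.6]
opening: 0.0003
```

```bash
python3 o.py; python3 - <<'E'
from h import *
q,e=snap('scene','s6')
cv2.imwrite('pics/z10.png',cv2.resize(q[130:270,140:300],None,fx=4,fy=4,interpolation=cv2.INTER_CUBIC))
E
```

```text
15.0 [  -4.91   13.9   -47.29   26.92   -3.12 -118.55] [ 0.5921 -0.2319  0.0788] [153.94   0.54  82.97] 0.0003 [-0.2 -0.4 -0.6]
tool z [ 0.435 -0.062 -0.898] tilt 26.07 dir -8.1 tool x [ 0.122  0.992 -0.009]
bank x,y mm -3.1 32.1
```

View pics/z10.png

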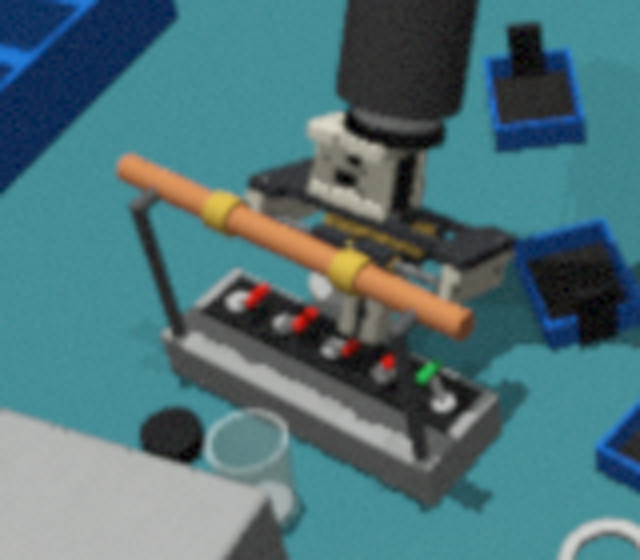

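>>> {"api": "apply_moves", "payload": {
  "motion": [
    [[0.1, 0.6, 0], 0.4],
    [[0.2, 1, 0], 0.7],
    [[0.2, 1, 0], 0.7]
  ]
}}

```text
clock: 15.35
tool_pos: [0.5941, -0.2227, 0.0793]
orientation: [154.0, 0.5, 83.7]
force: [0.1, -0.5, -0.3]
opening: 0.0004
```

```bash
python3 o.py; python3 - <<'E'
from h import *
q,e=snap('scene','s7')
cv2.imwrite('pics/z11.png',cv2.resize(q[170:250,170:290],None,fx=6,fy=6,interpolation=cv2.INTER_CUBIC))
E
```

```text
15.35 [  -4.07   13.74  -47.51   27.22   -3.12 -119.02] [ 0.5941 -0.2227  0.0793] [153.98   0.48  83.66] 0.0004 [ 0.1 -0.5 -0.3]
tool z [ 0.435 -0.056 -0.899] tilt 26.02 dir -7.3 tool x [ 0.11   0.994 -0.008]
bank x,y mm -3.0 41.5
```

View pics/z11.png

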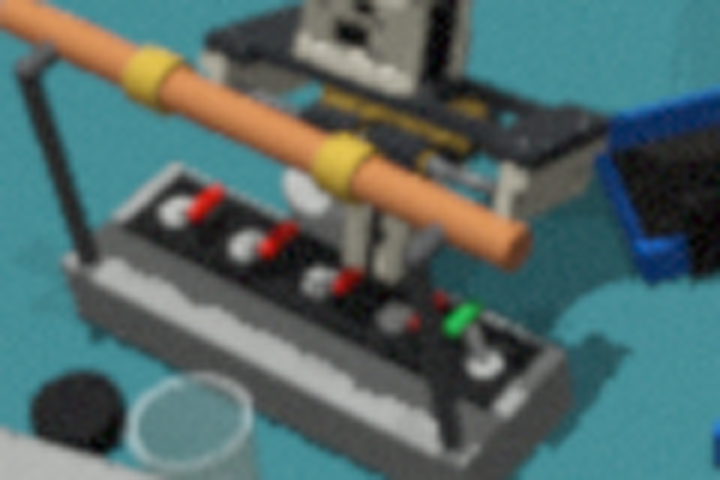

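>>> {"api": "apply_moves", "payload": {
  "motion": [
    [[-1.5, 0.2, 1], 0],
    [[-4, 0.6, 3], 0],
    [[-7, 1.2, 6], 0],
    [[-10, 1.8, 10], 0],
    [[-12, 2, 14], 0],
    [[-12, 2, 18], 0]
  ]
}}

```text
clock: 16.0
tool_pos: [0.4709, -0.2027, 0.2607]
orientation: [154.0, 0.4, 83.6]
force: [2.6, -0.5, 0.6]
opening: 0.0003
```

```bash
python3 o.py; python3 - <<'E'
from h import *
q,e=snap('scene','s8')
cv2.imwrite('pics/z12.png',cv2.resize(q[130:270,140:300],None,fx=4,fy=4,interpolation=cv2.INTER_CUBIC))
E
```

```text
16.0 [   1.67  -11.88  -38.26    6.33  -38.02 -102.06] [ 0.4709 -0.2027  0.2607] [153.96   0.41  83.62] 0.0003 [ 2.6 -0.5  0.6]
tool z [ 0.435 -0.055 -0.898] tilt 26.04 dir -7.2 tool x [ 0.111  0.994 -0.007]
bank x,y mm -127.7 37.4
```

View pics/z12.png

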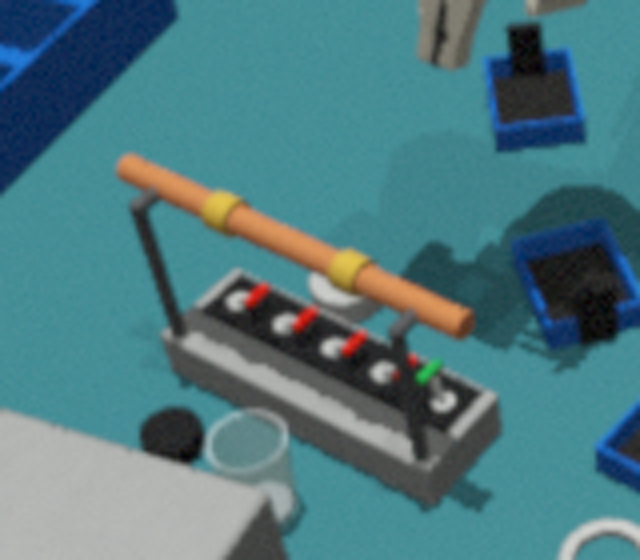

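>>> {"api": "apply_moves", "payload": {
  "motion": [
    [[-5, 1, 0], 0],
    [[-10, 2, 0], 0],
    [[-15, 3, 0], 0],
    [[-20, 4, 0], 0],
    [[-25, 5, 0], 0],
    [[-30, 6, 0], 0]
  ]
}}

```text
clock: 16.65
tool_pos: [0.2637, -0.1807, 0.2514]
orientation: [151.2, -2.0, 81.9]
force: [0.4, 0.6, -0.7]
opening: 0.0005
```

```bash
python3 o.py
```

```text
16.65 [  22.92  -49.28  -56.6    15.3   -57.52 -126.94] [ 0.2637 -0.1807  0.2514] [151.17  -2.01  81.87] 0.0005 [ 0.4  0.6 -0.7]
tool z [ 0.482 -0.038 -0.876] tilt 28.9 dir -4.5 tool x [0.141 0.989 0.035]
bank x,y mm -335.2 18.9
```

```bash
cat > f4.py <<'E'
from clr import *
from plant import ctrl
import itertools
o=ctrl.get_obs();q0=np.array(o['joint_pos'])
w=.84
def step(P,Ro,q):
    f=lambda q:(lambda a,b:np.r_[a-P,w*R.from_matrix(Ro@b.T).as_rotvec()])(*fk(q,p,s4,s6))
    s=least_squares(f,np.clip(q,lo+.02,hi-.02),bounds=(lo,hi),x_scale=10,max_nfev=60);return s.x,np.sqrt(2*s.cost)
if __name__=='__main__':
    res=[]
    Ro=orient(27,-5)
    for r in(.3,.4,.5,.65,.85,.95):
        for z in(.15,.3,.5,.7):
            P=np.array([r,-.15,z]);q,e=step(P,Ro,q0)
            if e>2e-3: q,e=step(P,Ro,np.array([0,10,-20,5,-50,-100.]))
            if e>3e-3: continue
            for d in itertools.product((-1,0,1),(0,),(-1,0,1)):
                d=np.array(d,float)
                if not d.any():continue
                T=P+.15*d/np.linalg.norm(d);q2,e2=step(T,Ro,q);a,b=fk(q2,p,s4,s6)
                t=np.degrees(np.arccos(-b[2,2]));res.append((t-27,r,z,d,a.round(2),q2.round(0),e2))
    res.sort(key=lambda t:t[0])
    for t in res[:14]:print(round(t[0],2),t[1:])
E
python3 f4.py
```

```text
-1.01 (0.5, 0.15, array([ 1.,  0., -1.]), array([ 0.61, -0.17,  0.06]), array([   2.,   16.,  -46.,   19.,   -3., -115.]), np.float64(0.042648513637577705))
-0.81 (0.65, 0.15, array([-1.,  0., -1.]), array([ 0.55, -0.18,  0.06]), array([   1.,   12.,  -50.,   13.,   -2., -108.]), np.float64(0.04877116808709163))
-0.75 (0.3, 0.3, array([ 0.,  0., -1.]), array([ 0.31, -0.18,  0.17]), array([   5.,  -28.,  -58.,    5.,  -34., -103.]), np.float64(0.04866564883032693))
-0.73 (0.5, 0.15, array([-1.,  0.,  0.]), array([ 0.36, -0.17,  0.17]), array([   8.,  -22.,  -58.,   10.,  -28., -110.]), np.float64(0.03613599629769873))
-0.63 (0.85, 0.15, array([-1.,  0., -1.]), array([ 0.75, -0.16,  0.05]), array([   2.,   25.,  -34.,   30.,   -5., -126.]), np.float64(0.01796066325078698))
-0.55 (0.4, 0.3, array([-1.,  0., -1.]), array([ 0.3 , -0.17,  0.21]), array([  15.,  -37.,  -58.,   12.,  -44., -117.]), np.float64(0.02794534185890168))
-0.54 (0.65, 0.15, array([ 1.,  0., -1.]), array([ 0.76, -0.16,  0.05]), array([   2.,   26.,  -33.,   31.,   -5., -127.]), np.float64(0.015055204049251546))
-0.51
[... 382 characters left out ...]
ay([  16.,  -25.,   31.,    9., -120., -104.]), np.float64(0.0485509518836667))
-0.38 (0.4, 0.7, array([-1.,  0.,  0.]), array([ 0.26, -0.17,  0.7 ]), array([  39.,  -35.,    5.,   19., -109., -125.]), np.float64(0.024718447996637454))
-0.37 (0.4, 0.5, array([-1.,  0.,  0.]), array([ 0.26, -0.17,  0.5 ]), array([  38.,  -46.,  -25.,   17.,  -91., -129.]), np.float64(0.02567999066939386))
-0.35 (0.3, 0.5, array([-1.,  0.,  1.]), array([ 0.2 , -0.19,  0.61]), array([  14.,  -39.,   -5.,    7.,  -98., -106.]), np.float64(0.04902691640243316))
-0.35 (0.3, 0.7, array([-1.,  0., -1.]), array([ 0.2 , -0.19,  0.59]), array([  14.,  -40.,   -7.,    7.,  -97., -106.]), np.float64(0.04903442676097982))
```

>>> {"api": "apply_moves", "payload": {
  "motion": [
    [[4, 2, 3], 8],
    [[8, 4, 6], 16],
    [[12, 6, 9], 24],
    [[16, 8, 12], 32],
    [[20, 10, 15], 40],
    [[24, 12, 18], 48],
    [[28, 14, 20], 56],
    [[32, 15, 20], 64],
    [[35, 15, 20], 72],
    [[37, 15, 20], 80]
  ]
}}

```text
clock: 17.65
tool_pos: [0.607, -0.0395, 0.4454]
orientation: [151.7, -1.5, 154.9]
force: [-0.1, -0.5, 1.2]
opening: 0.0005
```

>>> {"api": "apply_moves", "payload": {
  "motion": [
    [[0, 0, 0], 8],
    [[0, 0, 0], 16],
    [[0, 0, 0], 24],
    [[0, 0, 0], 32],
    [[0, 0, 0], 40],
    [[0, 0, 0], 48],
    [[0, 0, 0], 56],
    [[0, 0, 0], 64],
    [[0, 0, 0], 72],
    [[0, 0, 0], 80]
  ]
}}

```text
clock: 18.65
tool_pos: [0.6057, -0.0398, 0.4432]
orientation: [151.7, -1.7, -125.1]
force: [-0.0, -0.5, -1.8]
opening: 0.0005
```

```bash
python3 o.py
```

```text
18.65 [   3.46   27.99   41.6   -19.81 -125.64   42.53] [ 0.6057 -0.0398  0.4432] [ 151.72   -1.66 -125.11] 0.0005 [-0.  -0.5 -1.8]
tool z [-0.402  0.252 -0.88 ] tilt 28.33 dir 148.0 tool x [-0.575 -0.818  0.029]
bank x,y mm -26.9 223.1
```

>>> {"api": "apply_moves", "payload": {
  "motion": [
    [[5, 0, 2], 8],
    [[10, 0, 4], 16],
    [[15, 1, 4], 24],
    [[20, 1, 4], 30],
    [[25, 1, 4], 30],
    [[30, 1, 8], 30]
  ]
}}

```text
clock: 19.25
tool_pos: [0.7302, -0.0284, 0.4264]
orientation: [153.1, -1.9, -95.3]
force: [-0.4, 0.4, -1.1]
opening: 0.0007
```

```bash
python3 o.py
```

```text
19.25 [  10.05   47.91   71.57   -8.12 -139.86   69.22] [ 0.7302 -0.0284  0.4264] [153.11  -1.9  -95.28] 0.0007 [-0.4  0.4 -1.1]
tool z [-0.453  0.012 -0.891] tilt 26.95 dir 178.5 tool x [-0.092 -0.995  0.033]
bank x,y mm 93.1 258.4
```

>>> {"api": "apply_moves", "payload": {
  "motion": [
    [[30, 2, 15], 0],
    [[30, 2, 15], 0],
    [[30, 2, 15], 0]
  ]
}}

```text
clock: 19.55
tool_pos: [0.742, -0.0228, 0.4236]
orientation: [155.3, -2.0, -95.3]
force: [0.3, -0.8, -1.1]
opening: 0.0005
```

```bash
python3 o.py
```

```text
19.55 [  10.57   47.93   71.71   -7.21 -137.91   69.4 ] [ 0.742  -0.0228  0.4236] [155.28  -1.98 -95.28] 0.0005 [ 0.3 -0.8 -1.1]
tool z [-0.419  0.007 -0.908] tilt 24.8 dir 179.0 tool x [-0.092 -0.995  0.035]
bank x,y mm 103.5 266.2
```

>>> {"api": "apply_moves", "payload": {
  "motion": [
    [[30, 2, 20], 0],
    [[30, 2, 20], 0],
    [[30, 2, 20], 0]
  ]
}}

```text
clock: 19.85
tool_pos: [0.7475, -0.0156, 0.427]
orientation: [156.9, -2.2, -95.1]
force: [0.4, 0.8, 0.1]
opening: 0.0003
```

>>> {"api": "apply_moves", "payload": {
  "motion": [
    [[30, 2, 20], 0],
    [[30, 2, 20], 0],
    [[30, 2, 20], 0]
  ]
}}

```text
clock: 20.15
tool_pos: [0.7539, -0.0098, 0.4297]
orientation: [158.6, -2.4, -95.0]
force: [0.2, -0.6, 0.0]
opening: 0.0002
```

>>> {"api": "apply_moves", "payload": {
  "motion": [
    [[30, 2, 20], 0],
    [[30, 2, 20], 0],
    [[30, 2, 20], 0]
  ]
}}

```text
clock: 20.45
tool_pos: [0.761, -0.0049, 0.4325]
orientation: [160.4, -2.5, -95.0]
force: [0.3, -0.1, -0.1]
opening: 0.0004
```

>>> {"api": "apply_moves", "payload": {
  "motion": [
    [[30, 2, 20], 0],
    [[30, 2, 20], 0],
    [[30, 2, 20], 0]
  ]
}}

```text
clock: 20.75
tool_pos: [0.7689, -0.0006, 0.435]
orientation: [162.3, -2.7, -94.9]
force: [0.2, -0.2, -0.7]
opening: 0.0005
```

>>> {"api": "apply_moves", "payload": {
  "motion": [
    [[30, 2, 20], 0],
    [[30, 2, 20], 0],
    [[30, 2, 20], 0]
  ]
}}

```text
clock: 21.05
tool_pos: [0.7776, 0.0034, 0.4373]
orientation: [164.2, -2.8, -94.9]
force: [-0.1, 0.3, 0.9]
opening: 0.0004
```

>>> {"api": "apply_moves", "payload": {
  "motion": [
    [[30, 2, 20], 0],
    [[30, 2, 20], 0],
    [[30, 2, 20], 0]
  ]
}}

```text
clock: 21.35
tool_pos: [0.7871, 0.0069, 0.4393]
orientation: [166.2, -3.0, -94.8]
force: [0.8, 1.2, 0.4]
opening: 0.0005
```

```bash
python3 o.py
```

```text
21.35 [  13.79   46.35   71.67   -2.1  -129.28   69.89] [0.7871 0.0069 0.4393] [166.24  -2.96 -94.83] 0.0005 [0.8 1.2 0.4]
tool z [-0.241 -0.03  -0.97 ] tilt 14.07 dir -172.9 tool x [-0.084 -0.995  0.052]
bank x,y mm 142.1 304.0
```

>>> {"api": "apply_moves", "payload": {
  "motion": [
    [[30, 10, 20], 0],
    [[30, 10, 20], 0],
    [[30, 10, 20], 0],
    [[30, 10, 20], 0]
  ]
}}

```text
clock: 21.75
tool_pos: [0.7966, 0.0442, 0.4389]
orientation: [168.2, -3.0, -94.8]
force: [-0.4, -0.2, -1.2]
opening: 0.0008
```

>>> {"api": "apply_moves", "payload": {
  "motion": [
    [[30, 10, 20], 0],
    [[30, 10, 20], 0],
    [[30, 10, 20], 0],
    [[30, 10, 20], 0]
  ]
}}

```text
clock: 22.15
tool_pos: [0.8064, 0.0752, 0.4385]
orientation: [170.3, -2.9, -94.8]
force: [0.8, -0.1, -0.3]
opening: 0.0005
```

>>> {"api": "apply_moves", "payload": {
  "motion": [
    [[30, 10, 20], 0],
    [[30, 10, 20], 0],
    [[30, 10, 20], 0],
    [[30, 10, 20], 0]
  ]
}}

```text
clock: 22.55
tool_pos: [0.8167, 0.1027, 0.4379]
orientation: [172.5, -2.8, -94.8]
force: [-0.1, 0.5, -0.4]
opening: 0.0007
```

>>> {"api": "apply_moves", "payload": {
  "motion": [
    [[30, 10, 20], 0],
    [[30, 10, 20], 0],
    [[30, 10, 20], 0],
    [[30, 10, 20], 0]
  ]
}}

```text
clock: 22.95
tool_pos: [0.8277, 0.127, 0.4373]
orientation: [174.8, -2.6, -94.9]
force: [-0.5, 0.5, -0.0]
opening: 0.0001
```

```bash
python3 o.py; cat > m2.py <<'E'
from h import *
p=np.load('pics/t1.npz')['p'];ps=np.load('pics/scene0.npz')['p']
hs=cv2.cvtColor(ps,cv2.COLOR_BGR2HSV)
# scene tray: rim
bl=(abs(hs[...,0].astype(int)-110)<10)&(hs[...,1]>150)&(hs[...,2]>60)
k=np.zeros_like(bl);k[215:262,285:335]=1;bl&=k
v,u=np.nonzero(bl);print(u.min(),u.max(),v.min(),v.max())
hull=cv2.convexHull(np.c_[u,v]).reshape(-1,2);print(hull.tolist())
z=cv2.resize(ps[205:300,280:430],None,fx=5,fy=5,interpolation=cv2.INTER_CUBIC);cv2.imwrite('pics/z13.png',z)
E
python3 m2.py
```

```text
22.95 [ 2.193e+01  4.625e+01  7.165e+01 -9.000e-02 -1.212e+02  6.305e+01] [0.8277 0.127  0.4373] [174.79  -2.56 -94.86] 0.0001 [-0.5  0.5 -0. ]
tool z [-0.094 -0.037 -0.995] tilt 5.8 dir -158.8 tool x [-0.085 -0.995  0.045]
bank x,y mm 158.7 429.6
289 330 220 258
[[330, 236], [319, 249], [313, 256], [311, 258], [309, 258], [289, 247], [289, 240], [301, 227], [308, 220], [311, 220], [329, 229], [330, 230]]
```

View pics/z13.png

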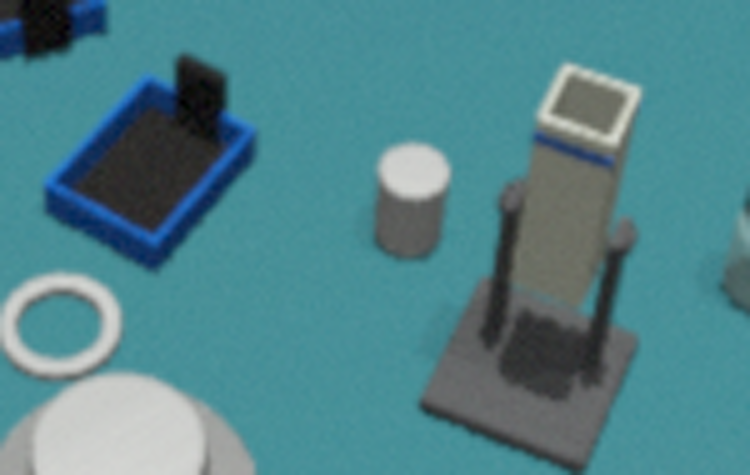

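```bash
python3 - <<'E'
from h import *
import cv2
print('jar',ray('top',130+310/4,110+390/4,.085),'slug',ray('top',130+590/4,110+346/4,.058),'ring',ray('top',330.5,154,.01))
print('handle scene',ray('scene',280+201/5,205+63/5,.06))
print('mouth scene',ray('scene',280+589/5,205+103/5,.22))
# jar scene cap
print('jar cap scene',ray('scene',436,245,.085),'slug scene',ray('scene',280+413/5,205+171/5,.058))
# base plate corners z .012 from top crop
for c in((427,192),(544,203),(531,322),(412,310)): print(ray('top',130+c[0]/4,110+c[1]/4,.012).round(4))
for c in((482,283),(637,343),(583,465),(425,403)): print('s',ray('scene',280+c[0]/5,205+c[1]/5,.012).round(4))
p=cv2.imread('pics/scene0.png');cv2.imwrite('pics/z14.png',cv2.resize(p[200:320,330:490],None,fx=5,fy=5,interpolation=cv2.INTER_CUBIC)[:600])
E
```

```text
jar [0.49565346 0.38087813 0.085     ] slug [0.52960051 0.17208186 0.058     ] ring [0.67317917 0.00260364 0.01      ]
handle scene [0.49908953 0.02548114 0.06      ]
mouth scene [0.59419494 0.27262379 0.22      ]
jar cap scene [0.50580311 0.381999   0.085     ] slug scene [0.53563448 0.17372623 0.058     ]
[0.6628 0.3087 0.012 ]
[0.6526 0.2135 0.012 ]
[0.555  0.2241 0.012 ]
[0.5659 0.3202 0.012 ]
s [0.5668 0.229  0.012 ]
s [0.5775 0.325  0.012 ]
s [0.6685 0.314  0.012 ]
s [0.6596 0.2204 0.012 ]
```

View pics/z14.png

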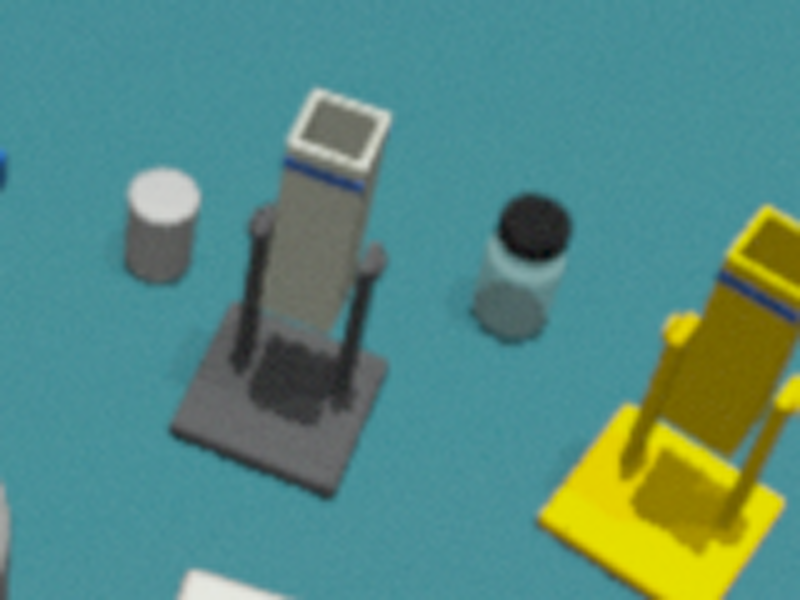

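>>> {"api": "apply_moves", "payload": {
  "motion": [
    [[-3.5, -1, -1], 8],
    [[-7, -2, -2], 16],
    [[-10.5, -3, -4], 24],
    [[-14, -4, -6], 32],
    [[-17.5, -5, -9], 40],
    [[-21, -6.5, -12], 48],
    [[-24.5, -8, -15], 56],
    [[-28, -9, -18], 64],
    [[-31, -10, -20], 72],
    [[-33, -10.4, -22], 80.5]
  ],
  "hand": 8.5
}}

```text
clock: 23.95
tool_pos: [0.4953, 0.0213, 0.2168]
orientation: [174.8, -2.5, -15.4]
force: [0.6, 1.0, 1.1]
opening: 0.0749
```

```bash
python3 o.py
```

```text
23.95 [ 29.67   3.59 -25.34   6.13 -63.09 131.92] [0.4953 0.0213 0.2168] [174.82  -2.55 -15.42] 0.0749 [0.6 1.  1.1]
tool z [ 0.019 -0.099 -0.995] tilt 5.78 dir -79.3 tool x [ 0.963 -0.266  0.044]
bank x,y mm -146.9 261.8
```

>>> {"api": "apply_moves", "payload": {
  "motion": [
    [[0.3, 0.2, -4], 1],
    [[0.3, 0.2, -8], 1],
    [[0.3, 0.2, -12], 1],
    [[0.3, 0.2, -15], 1],
    [[0.3, 0.2, -15], 1]
  ]
}}

```text
clock: 24.45
tool_pos: [0.498, 0.023, 0.0642]
orientation: [174.5, -2.2, -14.8]
force: [0.5, -0.4, 0.2]
opening: 0.0849
```

```bash
python3 o.py; python3 - <<'E'
from h import *
q,e=snap('scene','s9')
cv2.imwrite('pics/z15.png',cv2.resize(q[170:290,240:390],None,fx=5,fy=5,interpolation=cv2.INTER_CUBIC))
E
```

```text
24.45 [ 29.58  13.97 -36.91   8.24 -41.64 129.24] [0.498  0.023  0.0642] [174.54  -2.24 -14.79] 0.0849 [ 0.5 -0.4  0.2]
tool z [ 0.013 -0.102 -0.995] tilt 5.9 dir -82.6 tool x [ 0.966 -0.255  0.039]
bank x,y mm -144.7 264.0
```

View pics/z15.png

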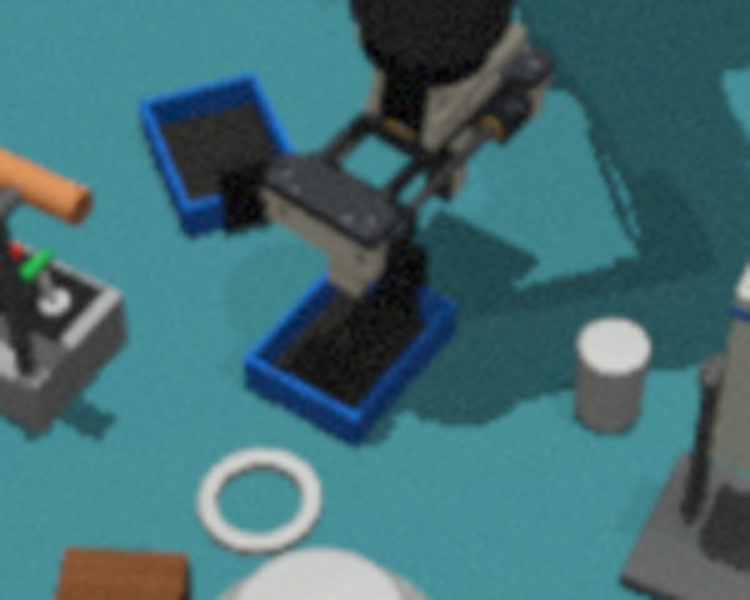

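>>> {"api": "apply_moves", "payload": {
  "motion": [
    [[0, 0, -1.6], 0],
    [[0, 0, -3.2], 0],
    [[0, 0, -3.2], 0]
  ]
}}

```text
clock: 24.8
tool_pos: [0.501, 0.0244, 0.036]
orientation: [174.8, -2.6, -14.8]
force: [-0.5, 0.2, -0.1]
opening: 0.085
```

>>> {"api": "apply_moves", "payload": {
  "motion": [
    [[0, 0, 0], 0],
    [[0, 0, 0], 0],
    [[0, 0, 0], 0],
    [[0, 0, 0], 0],
    [[0, 0, 0], 0],
    [[0, 0, 0], 0],
    [[0, 0, 0], 0]
  ],
  "hand": 0
}}

```text
clock: 25.5
tool_pos: [0.5008, 0.0244, 0.0355]
orientation: [174.8, -2.6, -14.8]
force: [0.3, -1.0, 0.0]
opening: 0.0344
```

```bash
python3 o.py
```

```text
25.5 [ 29.52  16.51 -38.86   9.21 -36.8  128.12] [0.5008 0.0244 0.0355] [174.8   -2.55 -14.75] 0.0344 [ 0.3 -1.   0. ]
tool z [ 0.02  -0.099 -0.995] tilt 5.79 dir -78.7 tool x [ 0.966 -0.254  0.045]
bank x,y mm -142.2 265.8
```

Fingers still closing.

>>> {"api": "apply_moves", "payload": {
  "motion": [
    [[0, 0, 0], 0],
    [[0, 0, 0], 0],
    [[0, 0, 0], 0],
    [[0, 0, 0], 0],
    [[0, 0, 0], 0]
  ]
}}

```text
clock: 26.0
tool_pos: [0.5007, 0.0243, 0.0354]
orientation: [174.8, -2.5, -14.8]
force: [0.3, 0.0, -1.7]
opening: 0.0119
```

>>> {"api": "apply_moves", "payload": {
  "motion": [
    [[0, 0, 1], 0],
    [[0, 0, 4], 0],
    [[0, 0, 8], 0],
    [[0, 0, 12], 0],
    [[0, 0, 14], 0],
    [[0, 0, 14], 0]
  ]
}}

```text
clock: 26.6
tool_pos: [0.5026, 0.0252, 0.1796]
orientation: [175.1, -2.9, -14.7]
force: [-0.8, -0.7, -1.4]
opening: 0.0121
```

```bash
python3 o.py; python3 - <<'E'
from h import *
q,e=snap('scene','s10')
cv2.imwrite('pics/z16.png',cv2.resize(q[100:290,240:440],None,fx=3,fy=3,interpolation=cv2.INTER_CUBIC))
E
```

```text
26.6 [ 29.68   5.92 -28.13   6.56 -57.54 131.86] [0.5026 0.0252 0.1796] [175.06  -2.87 -14.74] 0.0121 [-0.8 -0.7 -1.4]
tool z [ 0.026 -0.096 -0.995] tilt 5.71 dir -74.7 tool x [ 0.966 -0.254  0.05 ]
bank x,y mm -140.6 267.0
```

View pics/z16.png

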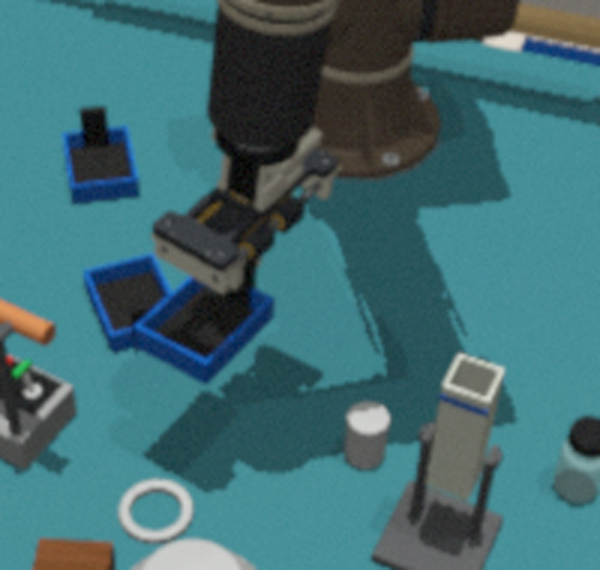

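>>> {"api": "apply_moves", "payload": {
  "motion": [
    [[-1.5, 3, 0], 1],
    [[-3, 6.5, 0], 2],
    [[-4.5, 10, 0], 4],
    [[-6, 14, 0], 6],
    [[-6.4, 18, 0], 8],
    [[-6.4, 22, 0], 8.3],
    [[-6.4, 25, 0], 8.3],
    [[-6.4, 26.3, 0], 8.3],
    [[-6.4, 26.3, -1], 8.3],
    [[-6.4, 26.3, -1], 8.3]
  ]
}}

```text
clock: 27.65
tool_pos: [0.4355, 0.2856, 0.163]
orientation: [174.6, -2.4, -6.5]
force: [-0.7, -1.2, -1.9]
opening: 0.0116
```

```bash
python3 o.py
```

```text
27.65 [ 58.3   10.31 -24.7    5.22 -58.99 112.28] [0.4355 0.2856 0.163 ] [174.59  -2.4   -6.47] 0.0116 [-0.7 -1.2 -1.9]
tool z [ 0.031 -0.098 -0.995] tilt 5.92 dir -72.6 tool x [ 0.993 -0.113  0.042]
bank x,y mm -256.6 509.5
```

>>> {"api": "apply_moves", "payload": {
  "motion": [
    [[0.3, 0.2, -3], 0],
    [[0.3, 0.2, -6], 0],
    [[0.3, 0.2, -9], 0],
    [[0.3, 0.2, -11], 0],
    [[0.3, 0.2, -12], 0],
    [[0.3, 0.2, -12.5], 0],
    [[0.3, 0.2, -12.5], 0]
  ]
}}

```text
clock: 28.35
tool_pos: [0.4399, 0.2888, 0.0405]
orientation: [174.8, -2.6, -6.5]
force: [0.5, 0.0, -1.4]
opening: 0.012
```

```bash
python3 o.py; python3 - <<'E'
from h import *
q,e=snap('scene','s11')
cv2.imwrite('pics/z17.png',cv2.resize(q[150:320,310:490],None,fx=4,fy=4,interpolation=cv2.INTER_CUBIC)[:600])
E
```

```text
28.35 [ 58.05  19.16 -32.68   6.8  -42.   110.15] [0.4399 0.2888 0.0405] [174.77  -2.55  -6.47] 0.012 [ 0.5  0.  -1.4]
tool z [ 0.034 -0.096 -0.995] tilt 5.82 dir -70.5 tool x [ 0.993 -0.113  0.045]
bank x,y mm -253.0 513.5
```

View pics/z17.png

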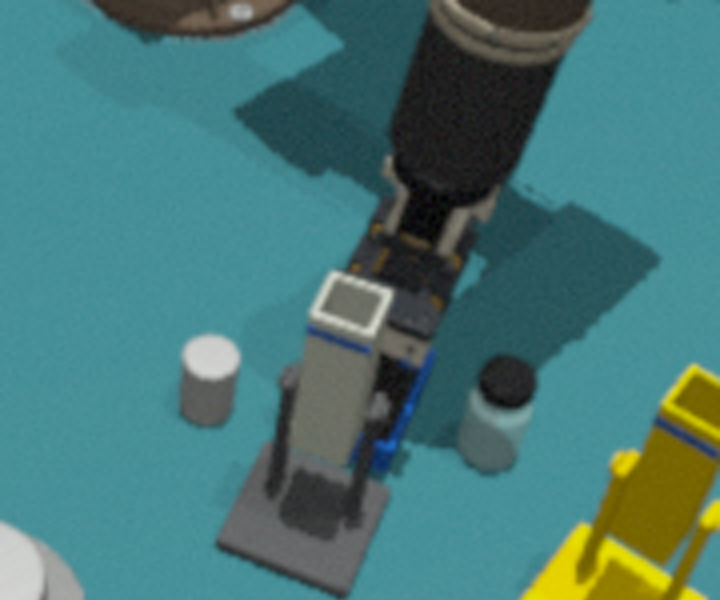

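>>> {"api": "apply_moves", "payload": {
  "motion": [
    [[0, 0, -0.3], 0],
    [[0, 0, -0.6], 0],
    [[0, 0, -0.6], 0]
  ]
}}

```text
clock: 28.7
tool_pos: [0.4402, 0.29, 0.0353]
orientation: [174.9, -2.6, -6.4]
force: [-0.8, -0.5, 3.2]
opening: 0.0117
```

>>> {"api": "apply_moves", "payload": {
  "motion": [
    [[0, 0, 0], 0],
    [[0, 0, 0], 0],
    [[0, 0, 0], 0],
    [[0, 0, 0], 0],
    [[0, 0, 0], 0]
  ],
  "hand": 5
}}

```text
clock: 29.2
tool_pos: [0.4398, 0.2893, 0.0344]
orientation: [174.8, -2.6, -6.5]
force: [-0.5, 1.4, -0.3]
opening: 0.046
```

>>> {"api": "apply_moves", "payload": {
  "motion": [
    [[0, 0, 2], 0],
    [[0, 0, 5], 0],
    [[0, 0, 9], 0],
    [[0, 0, 13], 0],
    [[-3, 0, 17], 0],
    [[-6, 0, 21], 0],
    [[-9, 0, 25], 0],
    [[-9, 0, 25], 0]
  ]
}}

```text
clock: 30.0
tool_pos: [0.3492, 0.2911, 0.2905]
orientation: [175.4, -2.8, -6.3]
force: [0.5, -0.0, -1.0]
opening: 0.0498
```

```bash
python3 o.py; python3 - <<'E'
from h import *
q,e=snap('top','t11')
cv2.imwrite('pics/z18.png',cv2.resize(q[120:260,180:380],None,fx=4,fy=4,interpolation=cv2.INTER_CUBIC))
E
```

```text
30.0 [ 68.34  -1.91 -20.28   4.04 -75.42 104.06] [0.3492 0.2911 0.2905] [175.35  -2.79  -6.34] 0.0498 [ 0.5 -0.  -1. ]
tool z [ 0.039 -0.086 -0.996] tilt 5.42 dir -65.4 tool x [ 0.993 -0.11   0.049]
bank x,y mm -342.3 498.3
```

View pics/z18.png

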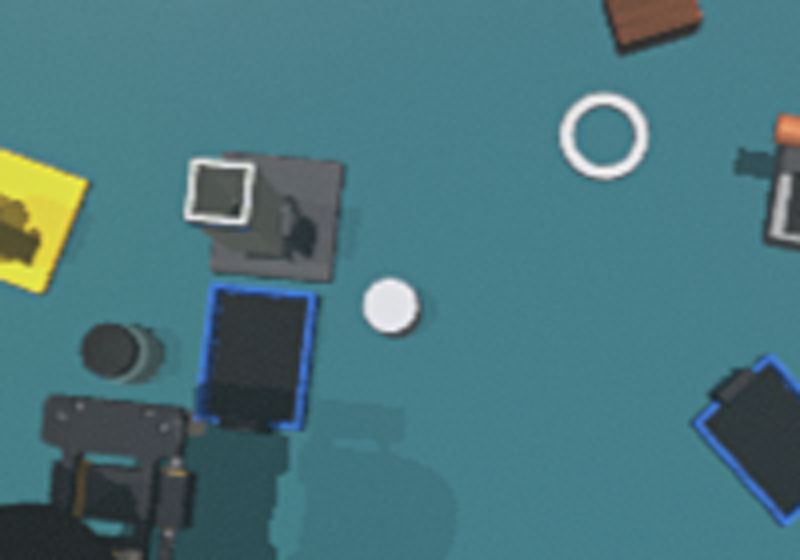

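>>> {"api": "apply_moves", "payload": {
  "motion": [
    [[0, 0, 3], -8],
    [[2, 0, 5], -16],
    [[6, 0, 6], -24],
    [[10, -0.5, 6], -32],
    [[14, -1, 6], -40],
    [[18, -1.4, 6], -48],
    [[22, -1.8, 6], -56],
    [[26, -2.2, 6], -64],
    [[29, -2.4, 6], -72],
    [[30.3, -2.6, 6], -80]
  ],
  "hand": 0
}}

```text
clock: 31.05
tool_pos: [0.6553, 0.2622, 0.3404]
orientation: [174.6, -2.7, -86.9]
force: [0.9, 0.5, 0.9]
opening: 0.0004
```

```bash
python3 o.py; python3 - <<'E'
from h import *
for c in((208,285),(318,293),(303,430),(198,418),(256.75,356.5)): print(ray('top',180+c[0]/4,120+c[1]/4,.028).round(4))
print('slug',ray('top',180+391/4,120+305/4,.058),'jar',ray('top',180+110/4,120+350/4,.085))
E
```

```text
31.05 [ 37.12  25.35  22.45  -0.81 -93.12  55.86] [0.6553 0.2622 0.3404] [174.55  -2.71 -86.89] 0.0004 [0.9 0.5 0.9]
tool z [-0.092 -0.052 -0.994] tilt 6.08 dir -150.5 tool x [ 0.054 -0.997  0.047]
bank x,y mm -36.5 529.0
[0.5517 0.3198 0.028 ]
[0.5442 0.2323 0.028 ]
[0.4352 0.244  0.028 ]
[0.4458 0.3269 0.028 ]
[0.494  0.2808 0.028 ]
slug [0.53037326 0.17130257 0.058     ] jar [0.49565346 0.38087813 0.085     ]
```

```bash
python3 - <<'E'
import numpy as np
H=np.array([.5925,.272]);X=np.array([.9936,-.1132])
s=75
for th in range(0,136,10):
    t=np.radians(th);a=np.array([-np.sin(t),np.cos(t)]);n=np.array([np.cos(t),np.sin(t)])
    pt=np.array([0,125])+s*a+21*n; off=9.5*np.clip((90-th)/15,-1,1)
    x=pt[0]+off;z=pt[1];w=H+X*x/1e3
    print(th,x.round(1),z.round(1),'W',(w*100).round(1),(z/10).round(1))
E
```

```text
0 30.5 200.0 W [62.3 26.9] 20.0
10 17.2 202.5 W [61. 27.] 20.3
20 3.6 202.7 W [59.6 27.2] 20.3
30 -9.8 200.5 W [58.3 27.3] 20.0
40 -22.6 196.0 W [57.  27.5] 19.6
50 -34.5 189.3 W [55.8 27.6] 18.9
60 -45.0 180.7 W [54.8 27.7] 18.1
70 -53.8 170.4 W [53.9 27.8] 17.0
80 -63.9 158.7 W [52.9 27.9] 15.9
90 -75.0 146.0 W [51.8 28. ] 14.6
100 -83.8 132.7 W [50.9 28.1] 13.3
110 -87.2 119.1 W [50.6 28.2] 11.9
120 -85.0 105.7 W [50.8 28.2] 10.6
130 -80.5 92.9 W [51.3 28.1] 9.3
```

>>> {"api": "apply_moves", "payload": {
  "motion": [
    [[-0.2, 0.3, -4], -8],
    [[-0.2, 0.3, -8], -9.6],
    [[-0.2, 0.3, -12], -9.6],
    [[-0.2, 0.3, -14], -9.6],
    [[-0.2, 0.3, -14], -9.6]
  ]
}}

```text
clock: 31.55
tool_pos: [0.6489, 0.2648, 0.1986]
orientation: [174.4, -2.9, -96.1]
force: [0.6, 0.0, -0.0]
opening: 0.0001
```

```bash
python3 o.py; python3 - <<'E'
from h import *
q,e=snap('scene','s12')
cv2.imwrite('pics/z19.png',cv2.resize(q[150:320,310:490],None,fx=4,fy=4,interpolation=cv2.INTER_CUBIC)[:600])
E
```

```text
31.55 [ 37.08  27.83   8.85  -1.81 -77.09  47.19] [0.6489 0.2648 0.1986] [174.37  -2.87 -96.09] 0.0001 [ 0.6  0.  -0. ]
tool z [-0.103 -0.039 -0.994] tilt 6.32 dir -159.2 tool x [-0.106 -0.993  0.05 ]
bank x,y mm -43.3 530.3
```

View pics/z19.png

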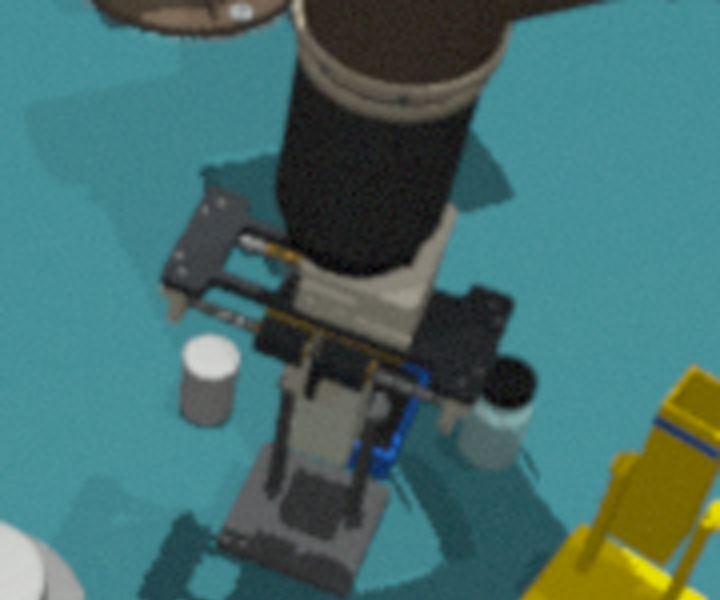

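>>> {"api": "apply_moves", "payload": {
  "motion": [
    [[-1.5, 0.2, 0], 0],
    [[-2.6, 0.4, 0.1], 0],
    [[-3.3, 0.4, 0.3], 0],
    [[-3.9, 0.5, 0.4], 0],
    [[-4.6, 0.6, 0.4], 0],
    [[-5.3, 0.7, 0.4], 0],
    [[-6, 0.8, 0.3], 0],
    [[-6.6, 0.8, 0.1], 0],
    [[-7.3, 0.9, -0.1], 0],
    [[-7.9, 1, -0.3], 0]
  ]
}}

```text
clock: 32.6
tool_pos: [0.571, 0.2762, 0.2012]
orientation: [174.8, -2.6, -96.0]
force: [1.0, -0.0, 0.9]
opening: 0.0002
```

```bash
python3 o.py; python3 - <<'E'
from h import *
q,e=snap('scene','s13')
cv2.imwrite('pics/z20.png',cv2.resize(q[150:320,310:490],None,fx=4,fy=4,interpolation=cv2.INTER_CUBIC)[:600])
E
```

```text
32.6 [ 42.05  21.27  -0.92  -2.26 -73.23  42.54] [0.571  0.2762 0.2012] [174.78  -2.58 -96.05] 0.0002 [ 1.  -0.   0.9]
tool z [-0.095 -0.035 -0.995] tilt 5.83 dir -159.8 tool x [-0.105 -0.993  0.045]
bank x,y mm -121.9 526.5
```

View pics/z20.png

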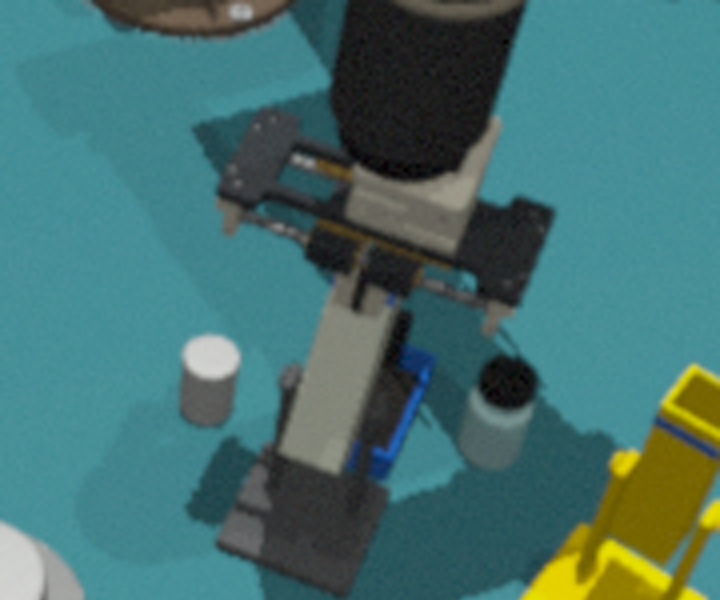

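>>> {"api": "apply_moves", "payload": {
  "motion": [
    [[-0.7, 0, -0.6], 0],
    [[-1.3, 0, -1.3], 0],
    [[-1.8, 0.1, -1.7], 0],
    [[-2.3, 0.1, -2.2], 0],
    [[-2.8, 0.2, -2.7], 0],
    [[-3.2, 0.2, -3.3], 0],
    [[-3.7, 0.2, -3.9], 0],
    [[-4.2, 0.3, -4.5], 0],
    [[-4.8, 0.3, -5.1], 0],
    [[-5.3, 0.4, -5.7], 0]
  ]
}}

```text
clock: 33.65
tool_pos: [0.5184, 0.2803, 0.144]
orientation: [174.8, -2.6, -96.1]
force: [0.6, -0.4, 1.4]
opening: 0.0005
```

```bash
python3 o.py; python3 - <<'E'
from h import *
q,e=snap('scene','s14')
cv2.imwrite('pics/z21.png',cv2.resize(q[150:320,310:490],None,fx=4,fy=4,interpolation=cv2.INTER_CUBIC)[:600])
E
```

```text
33.65 [ 45.69  19.76 -10.98  -2.76 -64.52  39.45] [0.5184 0.2803 0.144 ] [174.8   -2.56 -96.05] 0.0005 [ 0.6 -0.4  1.4]
tool z [-0.095 -0.035 -0.995] tilt 5.79 dir -159.9 tool x [-0.105 -0.993  0.045]
bank x,y mm -174.4 520.3
```

View pics/z21.png

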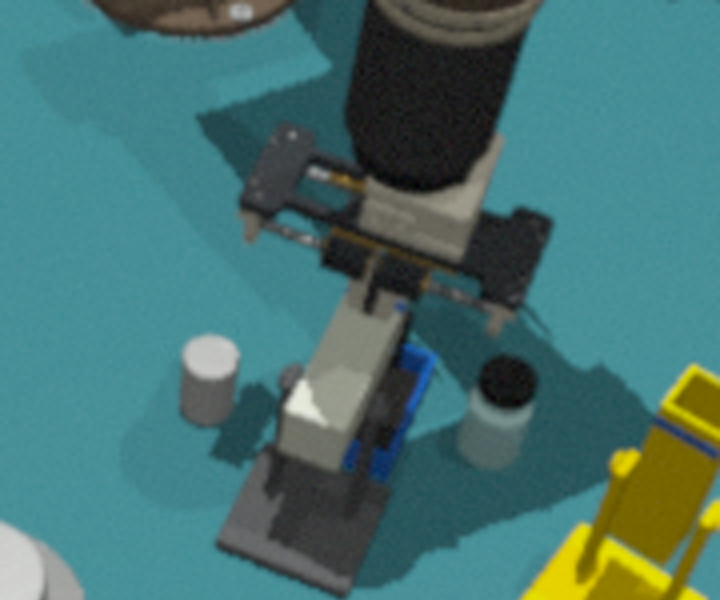

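>>> {"api": "apply_moves", "payload": {
  "motion": [
    [[-0.5, 0, -0.5], 0],
    [[-0.9, 0.1, -1.1], 0],
    [[-1.1, 0.1, -1.8], 0],
    [[-1.2, 0.2, -2.5], 0],
    [[-1.1, 0.2, -3.1], 0],
    [[-1, 0.2, -3.6], 0],
    [[-0.9, 0.2, -4], 0],
    [[-0.8, 0.1, -4.4], 0],
    [[-0.7, 0.1, -4.7], 0],
    [[-0.7, 0.1, -4.7], 0]
  ]
}}

```text
clock: 34.7
tool_pos: [0.5119, 0.2813, 0.0971]
orientation: [174.8, -2.6, -96.1]
force: [-0.5, -0.3, 0.7]
opening: 0.0006
```

```bash
python3 o.py; python3 - <<'E'
from h import *
q,e=snap('scene','s15')
cv2.imwrite('pics/z22.png',cv2.resize(q[150:320,310:490],None,fx=4,fy=4,interpolation=cv2.INTER_CUBIC)[:600])
E
```

```text
34.7 [ 46.19  21.95 -14.53  -2.98 -58.78  39.29] [0.5119 0.2813 0.0971] [174.79  -2.57 -96.06] 0.0006 [-0.5 -0.3  0.7]
tool z [-0.095 -0.035 -0.995] tilt 5.81 dir -159.8 tool x [-0.105 -0.993  0.045]
bank x,y mm -180.8 520.0
```

View pics/z22.png

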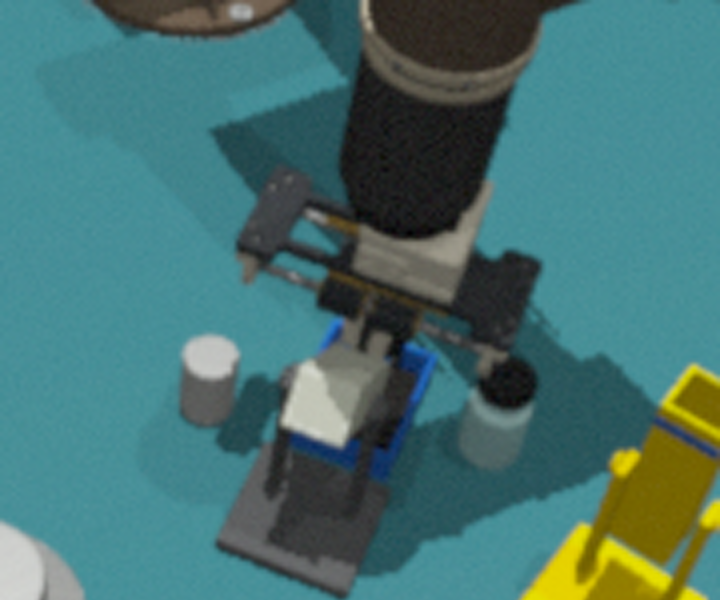

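>>> {"api": "apply_moves", "payload": {
  "motion": [
    [[0.1, 0, -0.3], 0],
    [[0.2, 0, -0.6], 0],
    [[0.2, 0, -0.7], 0],
    [[0.2, 0, -0.7], 0],
    [[0.2, 0, -0.7], 0]
  ]
}}

```text
clock: 35.25
tool_pos: [0.5138, 0.2814, 0.0904]
orientation: [174.8, -2.6, -96.1]
force: [0.5, -0.5, 0.4]
opening: 0.0003
```

>>> {"api": "apply_moves", "payload": {
  "motion": [
    [[0, 0, 1], 0],
    [[-1, 0, 4], 0],
    [[-3, 0, 8], 0],
    [[-6, 0, 12], 0],
    [[-10, 0, 16], 0],
    [[-14, 0, 20], 0],
    [[-18, 0, 22], 0],
    [[-18, 0, 22], 0]
  ]
}}

```text
clock: 36.05
tool_pos: [0.3319, 0.2817, 0.3155]
orientation: [175.0, -2.1, -95.9]
force: [-0.0, -0.4, 0.3]
opening: 0.0004
```

```bash
python3 o.py; python3 - <<'E'
from h import *
q,e=snap('scene','s16')
cv2.imwrite('pics/z23.png',cv2.resize(q[150:320,310:490],None,fx=4,fy=4,interpolation=cv2.INTER_CUBIC)[:600])
q,e=snap('top','t16')
cv2.imwrite('pics/z24.png',cv2.resize(q[120:260,180:380],None,fx=4,fy=4,interpolation=cv2.INTER_CUBIC))
E
```

```text
36.05 [ 62.7   -2.24 -14.09  -3.93 -81.96  21.95] [0.3319 0.2817 0.3155] [175.    -2.11 -95.93] 0.0004 [-0.  -0.4  0.3]
tool z [-0.091 -0.028 -0.996] tilt 5.43 dir -163.1 tool x [-0.103 -0.994  0.037]
bank x,y mm -357.5 485.8
```

View pics/z23.png

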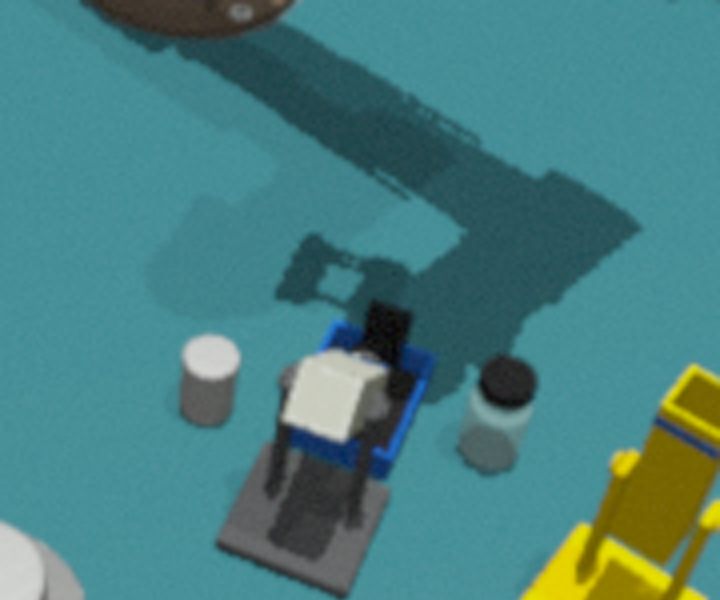

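View pics/z24.png

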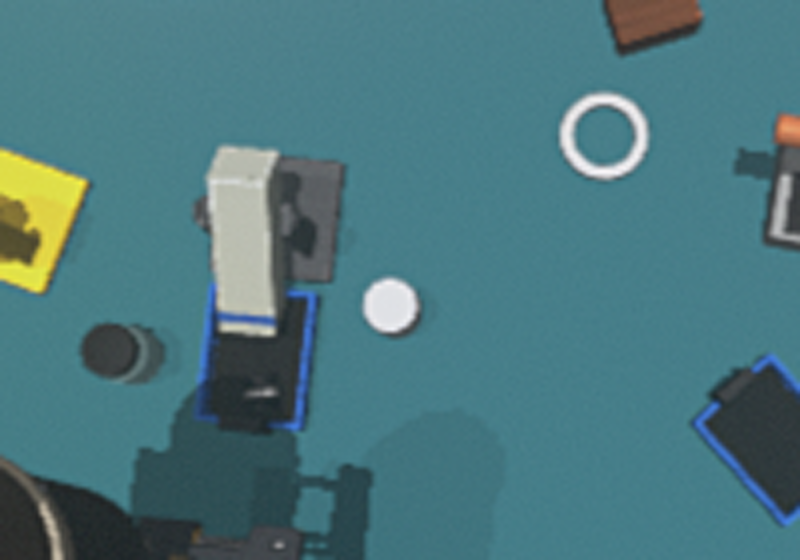

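>>> {"api": "apply_moves", "payload": {
  "motion": [
    [[0, -4, 1], 0],
    [[0, -8, 2], 0],
    [[0, -12, 3], 0],
    [[0, -16, 4], 0],
    [[0, -20, 4], 0],
    [[0, -20, 4], 0],
    [[0, -20, 4], 0]
  ]
}}

```text
clock: 36.85
tool_pos: [0.3342, 0.0805, 0.3499]
orientation: [174.8, -2.6, -96.2]
force: [0.0, 0.2, -0.3]
opening: 0.0005
```

```bash
python3 o.py; python3 - <<'E'
from h import *
q,d=snap('top','t17')
cv2.imwrite('pics/z25.png',cv2.resize(q[180:240,215:275],None,fx=9,fy=9,interpolation=cv2.INTER_CUBIC))
P=pts('top',d)
m=np.zeros(d.shape,bool);m[196:226,230:256]=1
for v in range(205,226,2): print(v,' '.join('%3d'%(P[v,u,2]*1e3) for u in range(230,258,2)))
s,e=snap('scene','s17')
print(np.abs(cv2.imread('pics/t1.png').astype(int)-q).sum(2)[120:200,300:470].mean())
cv2.imwrite('pics/z26.png',np.vstack([q,s])[::1] if 0 else cv2.resize(s,(800,500)))
E
```

```text
36.85 [ 44.31 -12.4  -18.89  -2.4  -88.85  39.51] [0.3342 0.0805 0.3499] [174.75  -2.6  -96.22] 0.0005 [ 0.   0.2 -0.3]
tool z [-0.096 -0.035 -0.995] tilt 5.86 dir -159.9 tool x [-0.108 -0.993  0.045]
bank x,y mm -316.5 288.8
205  24  14   3   1   4   5   5   4   7  -1   4   5   4  24
207  25   7   3   3   2   4   2   4   2   3   2   4   6  26
209  24   9   4   5   6   1   3   8   5   0   6   5   2  26
211  28   7   4   5   3   5   5   5   2   1   0   5   1  28
213  26   5   0   5   3  -1   4   2   3   3   5   0   2  19
215  26   2   2   3   0  20  29  28  23  17   3   4   3  10
217  17   4   5   3   3   7  27  26  25  21   5   3  31  11
219  23   0   2   7   6   7  31  30  28  21   3   7  29   4
221  16   3   1   5   6   4  24  32  30  20   4   6  26   2
223   9   5   8   3   2   3  25  10   2   5   5  -1  29  -2
225   3  31  57  57  62  59  57  61  32   2   5   7  28   2
41.72389705882353
```

View pics/z25.png

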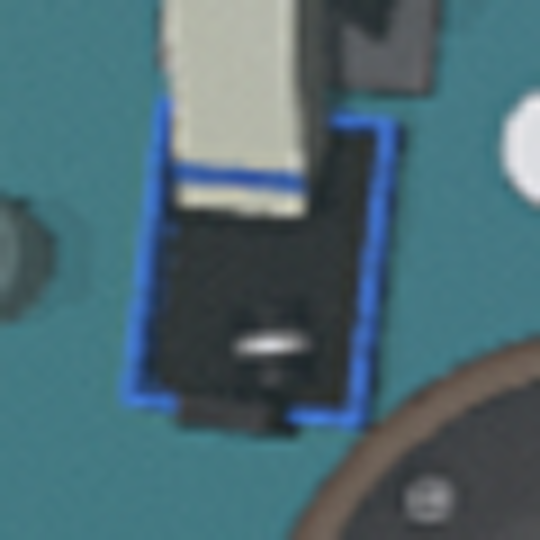

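View pics/z26.png

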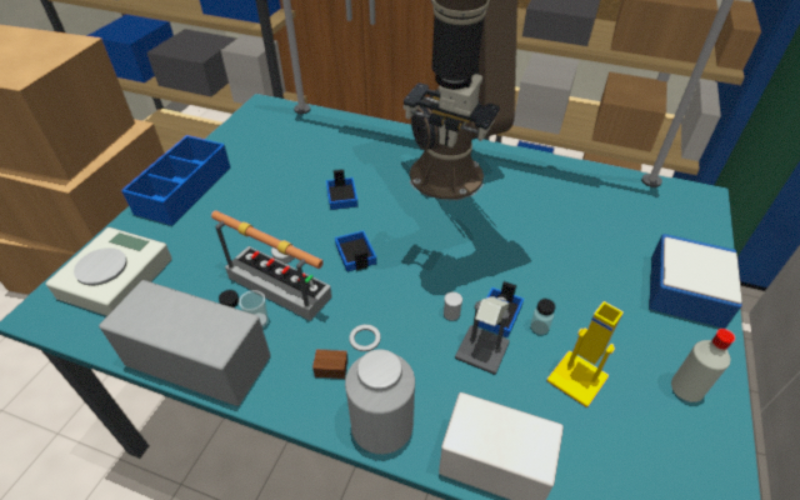

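```bash
python3 - <<'E'
from h import *
q=cv2.imread('pics/t17.png');s=cv2.imread('pics/s17.png')
cv2.imwrite('pics/z27.png',np.hstack([cv2.resize(q[130:230,350:500],(600,400)),cv2.resize(s[180:260,170:200+60],(200,400))]))
print(ctrl.close_job())
E
```

```text
the job is handed in; nothing more can be done
None
```

View pics/z27.png

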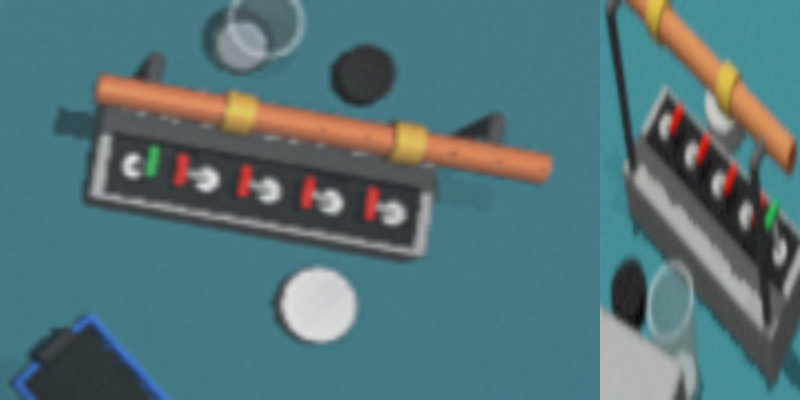

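I switched off all four red toggles and left the green one on. I then set the leftmost blue tray in front of the stand and tipped the tube to about 2.3 rad. I handed the job in at about 37 s.

**Final checks:** The last images show all four reds off and green on. The tray is flat, about 99 mm in front of the hinge, and the sample is lying inside it. The slug, jar, disc and the other things look unmoved. The gripper was clear of everything.

**What did not go cleanly:** the drag was not one unbroken stroke. A wrist joint reached its range limit partway along the row, and the fingertip slipped about 45 mm out in front of the row twice. The first slip came after the second red toggle and was brief. The second came after the third, and the tip also dipped about 25 mm. Both times I brought it back under the pipe and carried on, without lifting it away above the row. By a strict reading, this may break the "without drawing the finger away" condition.

The moves can only turn the tool about the vertical. I got the lean under the pipe (about 32 degrees, later 26) by pushing against the arm's reach limits, then took most of it out again, to about 6 degrees, before handling the tray and tube.

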